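# Nest and close a twist-lid canister and box the order

## Robot

A 7-joint arm with a two-finger parallel gripper is mounted at the origin on the work surface; the furniture and walls round the work are solid. World frame = base frame: x ahead of the robot, y to its left, z up, the work surface at z = 0. Lengths are in m, angles in rad, forces in N, time in s.
With the tool pointing down it reaches from about 0.35 to 0.9 m from the base axis. Payload 7.2 kg.
Tool frame: the origin (TCP) lies at the very end of the fingers, on their centre line; the grasp point (between the pads) lies bot.grasp_offset behind it (bot.grasp_offset is the distance from the TCP to the grasp point, in m); z points along the fingers, y is the line along which they close (so a half turn about z gives the same grasp; the last joint's range is limited). The gripper opens to 88 mm and grips with 3 to 60 N. Pads are 20 mm wide; open, the fingers measure 115 mm over their backs; the gripper's body (75 mm by 178 mm) begins 61 mm behind the grasp point.
Start: joints at [1.19, 0.411, -0.013, 1.596, 0.006, 1.134, -0.082], TCP at [0.192, -0.595, 0.199] pointing down, gripper open.
Joint ranges: [-2.95, 2.95], [-0.29, 1.99], [-1.47, 1.44], [0.14, 2.54], [-1.03, 4.17], [0.13, 1.85], [-2.86, 2.86]. Speed limits (rad/s): [2.39, 2.39, 3.01, 3.01, 3.14, 3.14, 3.14].

## Interface

Orientations are given as a 3x3 rotation matrix whose columns are the frame's x, y, z axes.
In Python, from bench import state, vision, job, bot gives the robot as it stands.
- The arm moves only by the tool arm_command, never from a script. Its arguments are lists of equal length, an entry for each row: "rot": the turn, a rotation vector about the tool's x, y, z in units of 5 degrees (1.0 is 5 degrees), a list of three; "offset": the shift along the tool's x, y, z in units of 50 mm (1.0 is 50 mm), a list of three; "hand": the opening, from -1 (shut) to 1 (fully open). A call has 1 to 5 rows; each row is the pose to reach, as a shift and turn from the pose commanded when the call began, along the tool's axes at that moment; what a row does not reach only later rows make up. A row lasts 1/10 s, in which the tool goes at most 50 mm and 8.59 degrees, less where a joint would pass 70% of its speed; a pose out of reach is approached as far as the arm can. A call with a gripper value outside its range is refused whole. The fingers move at their own pace and stop on an object; "newtons" is the grip in N (left out, the last holds). Time passes only in rows, so rows that repeat a pose let the fingers close. It gives the time, the measured TCP pose, the force, the opening and the grip force at its end, in the units of the state.
- state(): the state, without advancing time (a new reading comes with each control period).
- vision.capture(name): name is "side" or "top"; returns (picture, depth): 420x560x3 uint8, red, green, blue; 420x560 float32, m along the optical axis (not along the pixel's ray), 0 where there is no reading.
- vision.camera_info(name): a dict with "K" (3x3 intrinsics, pixels), "T" (4x4, takes a point from camera to world coordinates). Camera axes: x right, y down, z forward; pixel columns grow to the right and rows downward; lengths in m; the calibration is good to about 2 mm. A picture is of the moment at which its call begins. camera_info takes no time and is no camera call.
- job.sign_off(): hands the job in; it is judged then, once.
The state is a dict: "clock": time; "q": joint angles; "qd": joint speeds; "tau": joint torques, N m; "tool_pos": TCP position; "tool_rot": TCP orientation; "force": force on the tool from outside, world axes, zero at the start; "wrist_torque": the same for the moment, N m; "opening": finger opening in m; "grip_force": force on a finger pad.
Only numpy, scipy, OpenCV 4.12 (cv2) and the standard library are available. Lean on these libraries where they do the work, as an engineer would, in place of code of your own. Each camera call takes 0.05 s, during which the arm holds its last target. There are 200 camera calls.

## Task

Pack this order: stand the small green canister with the yellow cap inside the blue outer canister held in the square nest, put the white lid over it and turn it clockwise until it is locked at its stop, then stand the closed canister upright in the open shipping carton together with every loose date stamp and glue stick on the bench. When everything is in, close the carton: first fold both short end flaps down flat, then both long side flaps down flat over them; leave the mug, the brown tape roll and the small sealed carton undisturbed.

Things in the scene. Friction and masses are not known exactly. Their poses are not given: they have to be found in the camera images.
- nest: Aluminium holding nest fixed to the bench, 100 x 100 x 16 mm, with a 62.5 mm square recess 11 mm deep that keeps the outer canister's square foot from turning. Origin: centre of its underside; x, y along its sides
- base: Blue lower half of the outer canister, open, standing in the nest (recess floor 5 mm above the bench; lifts out freely). Foot 60 x 60 x 14 mm, round body 60 mm diameter to 41 mm height, neck 46 mm diameter to the rim at 54 mm. Bore 40 mm diameter, its floor 14 mm above the origin. Origin: centre of its underside; x points along the orange tabs
- base_rim (a point): Centre of the base's rim, 54 mm above its origin. Two orange tabs stick out of the neck to 28.6 mm radius at the base's +x and -x, each 25 degrees to either side, 4 mm thick, flush with the rim; under the clockwise end of each is a stop rib. Orange stripes on the body also mark +x and -x
- lid: White upper half of the outer canister, hollow cap 40 mm high, open side down. Skirt 67 mm diameter, 14 mm high; above it a dome of 56 mm diameter (14 to 40 mm) to grasp. Two orange lugs inside the skirt's foot at +x and -x (22 degrees to either side, 4 mm high); the orange bar on top lies along x. Origin: centre of the skirt's underside
- lid_top (a point): Centre of the lid's top, 40 mm above its origin. The lid goes down over the neck only with its x axis 50 to 120 degrees counterclockwise (from above) of the base's x (or that + 180); seated, its origin is 44 mm above the base's. It then turns clockwise, with little friction, to a stop where both x axes agree within about 8 degrees. Locked, it has 2 mm vertical play and lifts the base
- inner: Small closed canister, green with a fixed yellow cap, cylinder of 35 mm diameter, 62 mm high, chamfered foot. Origin: centre of its underside. In the bore of the base it stands 22 mm proud of the rim; the lid has room for it
- carton: Open cardboard shipping carton fixed to the bench, inside 170 (x) x 240 (y) x 104 mm deep, walls and floor 4 mm, walls 108 mm high. Origin: centre of its underside; x across its short side away from the robot, y along its long side to the left
- flap_end_left (a joint): Cardboard flap of the carton hinged along the top of its +y (left, short) wall, 70 mm from hinge to free edge, 166 mm along the hinge, 3 mm thick. 0 rad: folded flat, 1.57: upright, more: leaning outward (starts at 2.05 to 2.3, stop at 2.7). Stiff crease: stays where left, under 1 N at the free edge moves it, no spring
- flap_end_right (a joint): Cardboard flap of the carton hinged along the top of its -y (right, short) wall, 70 mm from hinge to free edge, 166 mm along the hinge, 3 mm thick. 0 rad: folded flat, 1.57: upright, more: leaning outward (starts at 2.05 to 2.3, stop at 2.7). Stiff crease: stays where left, under 1 N at the free edge moves it, no spring
- flap_side_far (a joint): Cardboard flap of the carton hinged along the top of its +x (far, long) wall, 85 mm from hinge to free edge, 244 mm along the hinge, 3 mm thick. 0 rad: folded flat, 1.57: upright, more: leaning outward (starts at 2.05 to 2.3, stop at 2.7). Stiff crease: stays where left, under 1 N at the free edge moves it, no spring
- flap_side_near (a joint): Cardboard flap of the carton hinged along the top of its -x (near, long) wall, 85 mm from hinge to free edge, 244 mm along the hinge, 3 mm thick. 0 rad: folded flat, 1.57: upright, more: leaning outward (starts at 2.05 to 2.3, stop at 2.7). Stiff crease: stays where left, under 1 N at the free edge moves it, no spring
- flap_end_left_hinge (a point): Middle of the hinge line of the left end flap, in the mid-plane of its wall, 105.5 mm above the bench
- flap_end_right_hinge (a point): Middle of the hinge line of the right end flap, in the mid-plane of its wall, 105.5 mm above the bench
- flap_side_far_hinge (a point): Middle of the hinge line of the far side flap, in the mid-plane of its wall, 109.5 mm above the bench
- flap_side_near_hinge (a point): Middle of the hinge line of the near side flap, in the mid-plane of its wall, 109.5 mm above the bench
- date_stamp: Hand stamp standing on its wooden block (32 x 62 x 26 mm), red knob handle on top 24 mm diameter from 45 to 79 mm height. Origin: centre of its underside. May be absent
- glue_1: Standing glue stick, yellow with a blue cap; cylinder 27 to 29 mm diameter, 92 mm high. Origin: centre of its underside. May be absent
- glue_2: Another glue stick like glue_1. May be absent
- mug: Bystander: white mug with grey dots, 82 mm diameter, 91 mm high. Origin under its centre
- tape_roll: Bystander: roll of brown tape, 116 mm diameter, 48 mm high. Origin under its centre
- small_carton: Bystander: small sealed mailer carton, 85 x 122 x 51 mm. Origin under its centre
Things that resemble listed ones, but are neither listed nor needed, are in the scene too. Leave any pink look-alike of the date_stamp alone.

How it is judged:
By the outcome, as a careful person would: the job done as asked, in the order asked, and still so for the second after the job is handed in, with the robot touching nothing.
Of date_stamp, glue_1, glue_2 only 1 to 3 are there at a start; the rules pass over those that are not, and their reading is None.
At some moment in a run one of lid, inner, date_stamp may be knocked a few centimetres aside while the robot is not near it.
It also fails if it takes over 210 s, if anything falls off the work surface, if the arm or the gripper's body presses on something with over 40 N, if the wrist force passes 120 N, or if a joint passes its speed limit or range.

## Working session

There is one attempt and no reset: what is moved stays moved. The work goes in short steps, Python scripts to look and compute and a tool call to move; the robot and the scene stay as the last step left them, time stands still between calls to the robot, and variables do not carry over. Pictures are saved under pics/ and viewed, at most 14 in all, crops included, and the job is handed in when it is done.

Besides the shell and the picture viewer there is one more tool, called after "Call:" by a JSON object that holds its "op" and its "data", one argument or row to a line. arm_command: Moves the arm, as the interface text tells. Its arguments: {"type":"object","properties":{"rot":{"type":"array","items":{"type":"array","items":{"type":"number"}}},"offset":{"type":"array","items":{"type":"array","items":{"type":"number"}}},"hand":{"type":"array","items":{"type":"number"}},"newtons":{"type":"number"}},"required":["rot","offset","hand"]}

```bash
ls; mkdir -p pics; python3 - <<'E'
from bench import state, vision, job, bot
import cv2,numpy as np
s=state();print(s['clock'],s['tool_pos'],s['tool_rot'],bot.grasp_offset,s['opening'])
for n in('side','top'):
    p,d=vision.capture(n);cv2.imwrite(f'pics/{n}0.png',p[:,:,::-1]);np.save(f'pics/{n}0.npy',d)
    i=vision.camera_info(n);print(n,i['K'],np.round(i['T'],3))
E
```

```text
pics
0.0 [ 0.1921024  -0.59418787  0.19823996] [[ 9.51482332e-01  3.07702824e-01 -5.85839963e-04]
 [ 3.07703361e-01 -9.51481248e-01  1.44093913e-03]
 [-1.14034698e-04 -1.55129305e-03 -9.99998790e-01]] 0.0187 0.08803346579195563
side [[458.85566839   0.         271.80595908]
 [  0.         458.85566839 206.84930327]
 [  0.           0.           1.        ]] [[ 0.997 -0.041  0.061  0.386]
 [-0.073 -0.646  0.76  -1.014]
 [ 0.008 -0.763 -0.647  0.92 ]
 [ 0.     0.     0.     1.   ]]
top [[496.70574094   0.         280.77501866]
 [  0.         496.70574094 212.56389163]
 [  0.           0.           1.        ]] [[-0.027 -0.998  0.064  0.366]
 [-1.     0.028  0.003 -0.032]
 [-0.005 -0.064 -0.998  1.608]
 [ 0.     0.     0.     1.   ]]
```

View pics/side0.png

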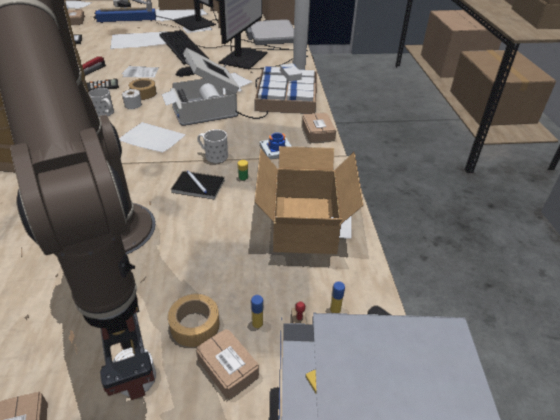

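View pics/top0.png

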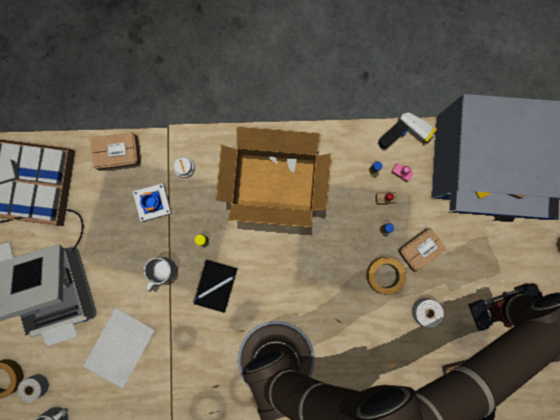

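The side view shows the glue sticks at (257,310) and (338,295), the red stamp at (300,310), the inner at (243,170) and the open carton at (305,205). In the top view:
- **Canister parts:** nest and base at (152,202), lid at (184,166), yellow-capped inner at (201,240).
- **Carton:** (274,180).
- **Glue sticks:** blue caps at (377,167) and (388,229).
- **Stamp candidates:** red at (388,197) and pink at (403,172). The red knob on a wooden block fits the description.

I'll confirm this in one crop.

```bash
cat > h.py <<'E'
from bench import state, vision, job, bot
import cv2,numpy as np
def cap(n):
    p,d=vision.capture(n);i=vision.camera_info(n);K,T=i['K'],i['T']
    v,u=np.mgrid[0:420,0:560]
    c=np.stack([(u-K[0,2])*d/K[0,0],(v-K[1,2])*d/K[1,1],d],-1)
    w=c@T[:3,:3].T+T[:3,3]; w[d==0]=np.nan
    return p,cv2.cvtColor(p,cv2.COLOR_RGB2HSV),w
def pix(n,P):
    i=vision.camera_info(n);q=i['T'][:3,:3].T@(np.array(P)-i['T'][:3,3]);q=i['K']@q;return q[:2]/q[2]
def ray(n,u,v,z):  # pixel -> world at height z
    i=vision.camera_info(n);d=i['T'][:3,:3]@np.linalg.solve(i['K'],[u,v,1]);o=i['T'][:3,3];return o+d*(z-o[2])/d[2]
def blob(n,img,mask,box):
    p,h,w=img;x0,y0,x1,y1=box;m=np.zeros(mask.shape,bool);m[y0:y1,x0:x1]=mask[y0:y1,x0:x1]
    a=w[m];v,u=np.nonzero(m);return m.sum(),np.array([u.mean(),v.mean()]) if m.any() else None,np.nanpercentile(a,[2,50,98],axis=0).round(4) if m.any() else None
def go(x,y,z,yaw=90):
    s=state();R=s['tool_rot'];d=np.array([x,y,z])-s['tool_pos']
    cy=np.radians(yaw);c,sn=np.cos(cy),np.sin(cy);G=np.array([[c,sn,0],[sn,-c,0],[0,0,-1]])
    r=cv2.Rodrigues(R.T@G)[0].ravel()
    print('off',np.round(R.T@d/.05,2),'rot',np.round(np.degrees(r)/5,2),'| t',round(s['clock'],2),'pos',s['tool_pos'].round(4),'open',round(s['opening'],4))
E
python3 - <<'E'
from h import *
p,h,w=img=cap('top')
a=cv2.resize(p[140:270,345:455],None,fx=3.5,fy=3.5,interpolation=2);b=cv2.resize(p[140:260,125:225],None,fx=4,fy=4,interpolation=2)
H=max(a.shape[0],b.shape[0]);f=lambda q:cv2.copyMakeBorder(q,0,H-q.shape[0],0,5,0)
cv2.imwrite('pics/crop0.png',np.hstack([f(a),f(b)])[:,:,::-1])
hh,s,v=h[...,0],h[...,1],h[...,2]
blue=(hh>100)&(hh<130)&(s>120);yel=(hh>22)&(hh<34)&(s>150);red=((hh<6)|(hh>172))&(s>150);org=(hh>5)&(hh<20)&(s>170)&(v>150)
for k,m,bx in[('g1',blue,(365,155,390,180)),('g2',blue,(375,215,400,240)),('inner',yel,(190,225,215,255)),('stamp',red,(378,185,400,210)),('base',blue,(135,185,168,218)),('lidbar',org,(172,155,195,178)),('tabs',org,(135,185,168,218))]:
    print(k,*blob('top',img,m,bx))
z=w[...,2]
for k,bx,lo,hi in[('lid',(168,150,200,184),.008,.06),('lidtop',(168,150,200,184),.033,.06),('nest',(125,180,178,228),.008,.03),('inner',(185,225,220,255),.03,.09),('cartfloor',(230,140,320,225),-.01,.03),('rim',(215,125,335,240),.08,.2)]:
    x0,y0,x1,y1=bx;m=(z>lo)&(z<hi);print(k,*blob('top',img,m,bx))
    if k in('lid','nest'): 
        mm=np.zeros(m.shape,np.uint8);mm[y0:y1,x0:x1]=m[y0:y1,x0:x1];q=w[...,:2][mm>0].astype(np.float32);print(cv2.minAreaRect(q))
E
```

```text
g1 67 [376.67164179 166.14925373] [[ 0.5872 -0.3394  0.0738]
 [ 0.5975 -0.3269  0.0917]
 [ 0.6107 -0.3145  0.0965]]
g2 69 [388.37681159 227.73913043] [[ 0.3956 -0.368   0.083 ]
 [ 0.4068 -0.3541  0.0919]
 [ 0.4188 -0.3419  0.099 ]]
inner 113 [200.09734513 239.61946903] [[ 3.709e-01  2.115e-01 -3.000e-04]
 [ 3.866e-01  2.259e-01  6.210e-02]
 [ 4.041e-01  2.439e-01  6.940e-02]]
stamp 43 [388.93023256 196.34883721] [[ 0.4966 -0.3734  0.0643]
 [ 0.5046 -0.3633  0.0765]
 [ 0.515  -0.3539  0.0832]]
base 300 [150.95       201.46333333] [[0.4839 0.3582 0.013 ]
 [0.5134 0.3857 0.0287]
 [0.5448 0.4114 0.0628]]
lidbar 4 [181.25 164.  ] [[0.6204 0.2831 0.0398]
 [0.628  0.2843 0.0415]
 [0.6414 0.288  0.0448]]
tabs 14 [148.21428571 201.92857143] [[0.4871 0.3754 0.0524]
 [0.4906 0.3854 0.0568]
 [0.5388 0.4002 0.0636]]
lid 355 [183.08732394 166.65070423] [[0.5921 0.2525 0.0086]
 [0.6226 0.2805 0.0384]
 [0.6531 0.3138 0.0474]]
((0.6249945759773254, 0.2778290808200836), (0.08596868067979813, 0.09287329763174057), 86.24324798583984)
lidtop 238 [181.68487395 165.11764706] [[0.6013 0.2579 0.0341]
 [0.6262 0.2836 0.0408]
 [0.652  0.3084 0.0477]]
nest 776 [151.65463918 202.06056701] [[0.4596 0.3357 0.0088]
 [0.5129 0.3865 0.0169]
 [0.5676 0.4431 0.026 ]]
((0.5101631283760071, 0.39279380440711975), (0.1686854362487793, 0.11889126151800156), 20.04581069946289)
inner 111 [199.79279279 239.23423423] [[0.3737 0.2115 0.0365]
 [0.389  0.2264 0.0623]
 [0.4049 0.2446 0.0694]]
cartfloor 4152 [274.43208092 182.7716763 ] [[ 0.4375 -0.1432 -0.0045]
 [ 0.5674 -0.0084  0.0041]
 [ 0.6641  0.1169  0.0181]]
rim 5210 [272.58541267 173.7865643 ] [[ 0.4274 -0.165   0.0937]
 [ 0.5911 -0.0062  0.1413]
 [ 0.7026  0.1507  0.179 ]]
```

View pics/crop0.png

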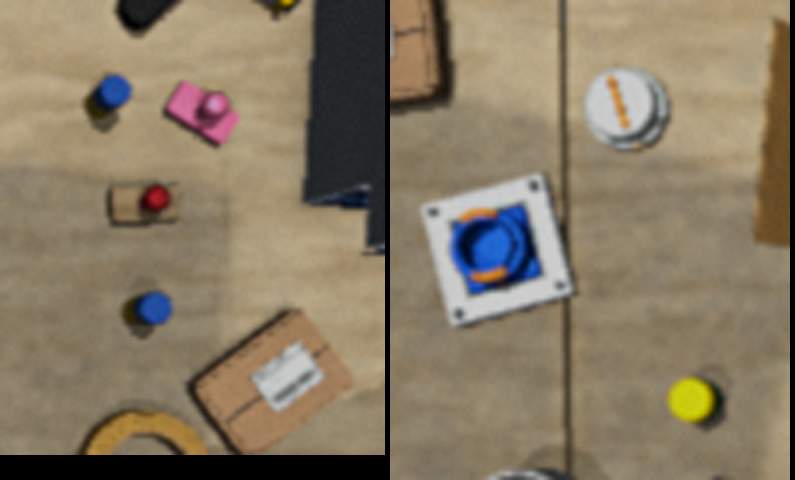

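The crop confirms the stamps: the red knob on the wooden block at (389,196) is the date stamp, and the pink one at (403,172) is the look-alike. The base's orange tabs lie about 12–15° off world x and the lid's bar about 18° off. I'll start with the inner canister.

Call:
{"op": "arm_command", "data": {
  "rot": [
    [0,0,-8.5],
    [0,0,-8.5],
    [0,0,-8.5],
    [0,0,-8.5],
    [0,0,-8.5]
  ],
  "offset": [
    [3.9,-2,-2],
    [3.9,-2,-2],
    [3.9,-2,-2],
    [3.9,-2,-2],
    [3.9,-2,-2]
  ],
  "hand": [1,1,1,1,1]
}}

```text
clock: 0.65
tool_pos: [0.3489, -0.4373, 0.3003]
tool_rot: [[0.487, 0.874, 0.001], [0.874, -0.487, -0.0], [0.0, 0.001, -1.0]]
force: [-0.1, -0.5, -0.1]
opening: 0.0877
grip_force: 0.0
```

```bash
python3 - <<'E'
from h import *
go(.55,-.1,.30)
# precise top-view fits
p,h,w=img=cap('top')
s,v,hh=h[...,1],h[...,2],h[...,0]
white=((s<60)&(v>150)).astype(np.uint8);white[:, :125]=0;white[:,175:]=0;white[:178]=0;white[228:]=0
c=max(cv2.findContours(white,0,2)[0],key=cv2.contourArea);r=cv2.minAreaRect(c);print(r)
q=cv2.boxPoints(r);P=np.array([ray('top',*a,.016) for a in q]);print(P.round(4),P.mean(0).round(4),np.linalg.norm(np.diff(P,axis=0),axis=1))
e=P[1]-P[0];print('nest ang',np.degrees(np.arctan2(e[1],e[0])))
E
```

```text
off [7.85 0.23 0.01] rot [ 0.01  0.   -5.83] | t 0.65 pos [ 0.3489 -0.4373  0.3003] open 0.0877
((149.32305908203125, 199.68460083007812), (36.22248840332031, 35.87166976928711), 74.74488067626953)
[[0.5642 0.4657 0.016 ]
 [0.5917 0.3535 0.016 ]
 [0.4778 0.3242 0.016 ]
 [0.4505 0.4359 0.016 ]] [0.521  0.3948 0.016 ] [0.11547043 0.11767051 0.11494123]
nest ang -76.20269038063552
```

Call:
{"op": "arm_command", "data": {
  "rot": [
    [0,0,-5.84],
    [0,0,-5.84],
    [0,0,-5.84],
    [0,0,-5.84],
    [0,0,-5.84]
  ],
  "offset": [
    [4.8,0.2,0],
    [4.8,0.2,0],
    [4.8,0.2,0],
    [4.8,0.2,0],
    [4.8,0.2,0]
  ],
  "hand": [1,1,1,1,1]
}}

```text
clock: 1.2
tool_pos: [0.4752, -0.2331, 0.299]
tool_rot: [[0.004, 1.0, 0.0], [1.0, -0.004, 0.0], [0.0, 0.0, -1.0]]
force: [-0.2, -0.6, 0.1]
opening: 0.0877
grip_force: 0.0
```

Call:
{"op": "arm_command", "data": {
  "rot": [
    [0,0,0],
    [0,0,0],
    [0,0,0],
    [0,0,0],
    [0,0,0]
  ],
  "offset": [
    [4.5,-0.8,0],
    [4.5,-0.8,0],
    [4.5,-0.8,0],
    [4.5,-0.8,0],
    [4.5,-0.8,0]
  ],
  "hand": [1,1,1,1,1]
}}

```text
clock: 1.7
tool_pos: [0.4346, -0.0068, 0.2992]
tool_rot: [[0.004, 1.0, 0.0], [1.0, -0.004, -0.0], [-0.0, 0.0, -1.0]]
force: [0.2, 0.4, 0.6]
opening: 0.0883
grip_force: 0.0
```

Call:
{"op": "arm_command", "data": {
  "rot": [
    [0,0,0],
    [0,0,0],
    [0,0,0],
    [0,0,0],
    [0,0,0]
  ],
  "offset": [
    [4.4,-0.9,0],
    [4.4,-0.9,0],
    [4.4,-0.9,0],
    [4.4,-0.9,1],
    [4.4,-0.9,2]
  ],
  "hand": [1,1,1,1,1]
}}

```text
clock: 2.2
tool_pos: [0.3951, 0.2022, 0.2272]
tool_rot: [[0.004, 1.0, 0.006], [1.0, -0.004, 0.003], [0.003, 0.006, -1.0]]
force: [1.6, -0.6, -1.2]
opening: 0.088
grip_force: 0.0
```

```bash
python3 - <<'E'
from h import *
go(.389,.2264,.036)
p,h,w=img=cap('side')
s,v,hh=h[...,1],h[...,2],h[...,0]
yel=(hh>22)&(hh<34)&(s>150)
print(blob('side',img,yel,(225,150,260,185)))
print(pix('side',[.389,.2264,.062]))
E
```

```text
off [ 0.47 -0.15  3.83] rot [ 0.07 -0.03 -0.05] | t 2.2 pos [0.3951 0.2022 0.2272] open 0.088
(np.int64(50), array([242.46, 164.56]), array([[0.3773, 0.2077, 0.0452],
       [0.3875, 0.2142, 0.0605],
       [0.4   , 0.234 , 0.066 ]]))
[242.51000945 161.9075091 ]
```

Call:
{"op": "arm_command", "data": {
  "rot": [
    [0,0,0],
    [0,0,0],
    [0,0,0],
    [0,0,0],
    [0,0,0]
  ],
  "offset": [
    [0,0,0.8],
    [0,0,1.6],
    [0,0,1.8],
    [0,0,1.8],
    [0,0,1.8]
  ],
  "hand": [1,1,1,1,1]
}}

```text
clock: 2.75
tool_pos: [0.3954, 0.1982, 0.1371]
tool_rot: [[0.007, 1.0, 0.001], [1.0, -0.007, 0.001], [0.001, 0.001, -1.0]]
force: [-0.3, -0.0, 0.0]
opening: 0.0879
grip_force: 0.0
```

```bash
python3 - <<'E'
from h import *
go(.388,.2250,.036)
E
```

```text
off [ 0.53 -0.15  2.02] rot [ 0.01 -0.01 -0.08] | t 2.75 pos [0.3954 0.1982 0.1371] open 0.0879
```

Call:
{"op": "arm_command", "data": {
  "rot": [
    [0,0,0],
    [0,0,0],
    [0,0,0],
    [0,0,0],
    [0,0,0]
  ],
  "offset": [
    [0.53,-0.15,0.4],
    [0.53,-0.15,1.2],
    [0.53,-0.15,2.0],
    [0.53,-0.15,2.02],
    [0.53,-0.15,2.02]
  ],
  "hand": [1,1,1,1,-0.5],
  "newtons": 20
}}

```text
clock: 3.25
tool_pos: [0.388, 0.2249, 0.0362]
tool_rot: [[0.007, 1.0, 0.001], [1.0, -0.007, 0.0], [0.0, 0.001, -1.0]]
force: [-1.6, -0.3, 0.4]
opening: 0.0829
grip_force: 0.0
```

Call:
{"op": "arm_command", "data": {
  "rot": [
    [0,0,0],
    [0,0,0],
    [0,0,0],
    [0,0,0],
    [0,0,0]
  ],
  "offset": [
    [0,0,0],
    [0,0,0],
    [0,0,0],
    [0,0,0],
    [0,0,0]
  ],
  "hand": [-0.7,-0.7,-0.7,-0.7,-0.7],
  "newtons": 20
}}

```text
clock: 3.75
tool_pos: [0.3875, 0.2243, 0.0351]
tool_rot: [[0.007, 1.0, 0.001], [1.0, -0.007, 0.0], [0.0, 0.001, -1.0]]
force: [-0.2, -0.1, 0.1]
opening: 0.0431
grip_force: 0.0
```

Call:
{"op": "arm_command", "data": {
  "rot": [
    [0,0,0],
    [0,0,0],
    [0,0,0],
    [0,0,-0.6],
    [0,0,-0.6]
  ],
  "offset": [
    [0,0,0],
    [0,0,0],
    [0,0,0],
    [0,0,-1],
    [0,0,-2]
  ],
  "hand": [-0.7,-0.7,-0.7,-0.7,-0.7]
}}

```text
clock: 4.25
tool_pos: [0.3855, 0.224, 0.1346]
tool_rot: [[-0.049, 0.999, -0.005], [0.999, 0.049, -0.001], [-0.0, -0.005, -1.0]]
force: [0.4, 0.1, -1.5]
opening: 0.0335
grip_force: 20.0
```

```bash
python3 - <<'E'
from h import *
print(state()['grip_force'])
go(.514,.387,.145)
p,h,w=img=cap('top')
cv2.imwrite('pics/nest.png',cv2.resize(p[175:230,120:180],None,fx=8,fy=8,interpolation=2)[:,:,::-1])
s,v,hh=h[...,1],h[...,2],h[...,0]
white=((s<60)&(v>165)).astype(np.uint8);white[:, :132]=0;white[:,172:]=0;white[:183]=0;white[222:]=0
white=cv2.morphologyEx(white,cv2.MORPH_OPEN,np.ones((2,2)))
c=np.vstack([k for k in cv2.findContours(white,0,2)[0] if cv2.contourArea(k)>50]);r=cv2.minAreaRect(c);print(r)
print(ray('top',*r[0],.016), (r[1][0]+1)*1.592/496.7)
E
```

```text
19.997878689318895
off [ 3.13  2.73 -0.22] rot [-0.06  0.01  0.56] | t 4.25 pos [0.3855 0.224  0.1346] open 0.0335
((151.75860595703125, 202.60345458984375), (31.122541427612305, 31.45679473876953), 74.93151092529297)
[0.51125877 0.38708105 0.016     ] 0.10295769267718702
```

View pics/nest.png

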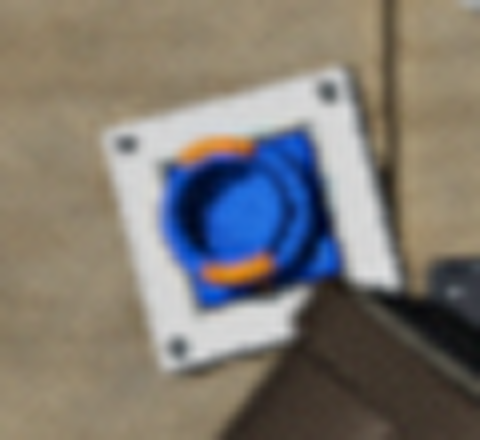

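The nest crop shows corners at about (133,191), (163,183) and (140,221), and the tab mid-point near (148,201) in the full image. I'll hover the inner over the base and compare in both views.

Call:
{"op": "arm_command", "data": {
  "rot": [
    [0,0,0.56],
    [0,0,0.56],
    [0,0,0.56],
    [0,0,0.56],
    [0,0,0.56]
  ],
  "offset": [
    [0.6,0.55,-0.3],
    [1.2,1.1,-0.3],
    [1.9,1.6,-0.3],
    [2.5,2.2,-0.2],
    [3.13,2.73,0]
  ],
  "hand": [-0.7,-0.7,-0.7,-0.7,-0.7]
}}

```text
clock: 4.8
tool_pos: [0.5181, 0.388, 0.1344]
tool_rot: [[0.004, 1.0, 0.001], [1.0, -0.004, -0.0], [-0.0, 0.001, -1.0]]
force: [0.2, 0.2, -1.3]
opening: 0.0338
grip_force: 20.0
```

Call:
{"op": "arm_command", "data": {
  "rot": [
    [0,0,0],
    [0,0,0],
    [0,0,0]
  ],
  "offset": [
    [0,0,0.3],
    [0,0,0.4],
    [0,0,0.4]
  ],
  "hand": [-0.7,-0.7,-0.7]
}}

```text
clock: 5.1
tool_pos: [0.5153, 0.3857, 0.1132]
tool_rot: [[0.003, 1.0, -0.002], [1.0, -0.003, -0.002], [-0.002, -0.002, -1.0]]
force: [0.5, -0.2, -1.4]
opening: 0.0339
grip_force: 20.0
```

```bash
python3 - <<'E'
from h import *
go(.513,.388,.11)
p,h,w=img=cap('side');q=cap('top')
c=pix('side',[.513,.388,.08]).astype(int);print(c)
a=cv2.resize(p[c[1]-30:c[1]+30,c[0]-30:c[0]+30],None,fx=6,fy=6,interpolation=2)
b=cv2.resize(q[0][172:232,120:180],None,fx=6,fy=6,interpolation=2)
cv2.imwrite('pics/hov.png',np.hstack([a,b])[:,:,::-1])
for P in([.513,.388,.059],[.513,.388,.11]):print(pix('side',P),pix('top',P))
E
```

```text
off [ 0.05 -0.05  0.06] rot [-0.03  0.03 -0.03] | t 5.1 pos [0.5153 0.3857 0.1132] open 0.0339
[276 130]
[276.34425087 135.4175431 ] [147.83745346 200.90737602]
[276.56240825 122.77273491] [143.26344527 199.43926889]
```

View pics/hov.png

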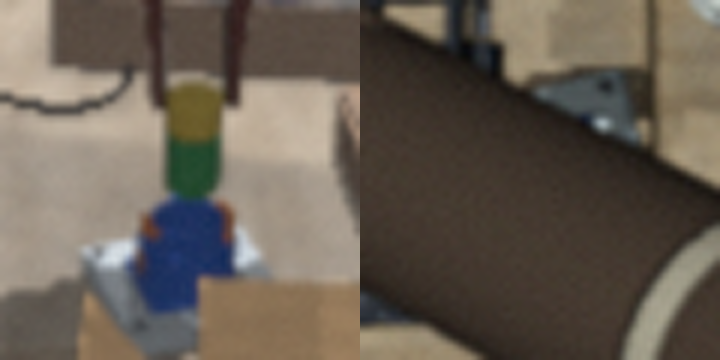

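```bash
python3 - <<'E'
from h import *
from scipy.optimize import least_squares
A=[];B=[]
for i in range(3):
    p,h,w=cap('side');hh,s,v=h[...,0],h[...,1],h[...,2]
    sub=np.zeros(hh.shape,bool);sub[100:160,246:306]=True
    blue=sub&(hh>100)&(hh<130)&(s>100);gy=sub&(hh>20)&(hh<85)&(s>90)
    k=np.ones((3,3),np.uint8)
    gy=cv2.erode(gy.astype(np.uint8),k)>0;blue=cv2.erode(blue.astype(np.uint8),k)>0
    A.append(w[gy&(w[...,2]>.085)&(w[...,2]<.132)]);B.append(w[blue&(w[...,2]>.02)&(w[...,2]<.045)])
A=np.vstack(A);B=np.vstack(B)
for n,P,r in(('inner',A,.0175),('base',B,.03)):
    f=lambda c:np.hypot(P[:,0]-c[0],P[:,1]-c[1])-r
    o=least_squares(f,[.514,.387],loss='soft_l1',f_scale=.002);print(n,len(P),o.x.round(4),np.std(f(o.x)))
go(.513,.388,.11)
E
```

```text
inner 160 [0.5162 0.3888] 0.002959591279942874
base 200 [0.5163 0.3851] 0.0045478770117575165
off [ 0.03 -0.08  0.12] rot [ 0.02 -0.   -0.04] | t 5.35 pos [0.5168 0.3865 0.1159] open 0.0336
```

Call:
{"op": "arm_command", "data": {
  "rot": [
    [0,0,0],
    [0,0,0],
    [0,0,0],
    [0,0,0],
    [0,0,0]
  ],
  "offset": [
    [-0.04,-0.045,0.2],
    [-0.04,-0.045,0.36],
    [-0.04,-0.045,0.46],
    [-0.04,-0.045,0.54],
    [-0.04,-0.045,0.6]
  ],
  "hand": [-0.7,-0.7,-0.7,-0.7,-0.7]
}}

```text
clock: 5.85
tool_pos: [0.514, 0.3849, 0.0841]
tool_rot: [[0.003, 1.0, -0.0], [1.0, -0.003, -0.0], [-0.0, -0.0, -1.0]]
force: [-0.7, 0.7, -1.2]
opening: 0.0337
grip_force: 20.0
```

Call:
{"op": "arm_command", "data": {
  "rot": [
    [0,0,0],
    [0,0,0],
    [0,0,0],
    [0,0,0],
    [0,0,0]
  ],
  "offset": [
    [0,0,0.12],
    [0,0,0.24],
    [0,0,0.34],
    [0,0,0.42],
    [0,0,0.42]
  ],
  "hand": [-0.7,-0.7,-0.7,-0.7,-0.7]
}}

```text
clock: 6.35
tool_pos: [0.5139, 0.3847, 0.063]
tool_rot: [[0.003, 1.0, -0.001], [1.0, -0.003, -0.001], [-0.001, -0.001, -1.0]]
force: [0.4, 0.0, -1.3]
opening: 0.0338
grip_force: 20.0
```

Call:
{"op": "arm_command", "data": {
  "rot": [
    [0,0,0],
    [0,0,0],
    [0,0,0],
    [0,0,0],
    [0,0,0]
  ],
  "offset": [
    [0,0,0],
    [0,0,0],
    [0,0,-0.3],
    [0,0,-1.2],
    [0,0,-2]
  ],
  "hand": [0.3,0.3,0.6,1,1]
}}

```text
clock: 6.85
tool_pos: [0.5139, 0.3852, 0.1662]
tool_rot: [[0.003, 1.0, -0.0], [1.0, -0.003, 0.001], [0.001, -0.0, -1.0]]
force: [0.0, 0.3, -0.4]
opening: 0.0704
grip_force: 0.0
```

Call:
{"op": "arm_command", "data": {
  "rot": [
    [0,0,0],
    [0,0,0],
    [0,0,0],
    [0,0,0],
    [0,0,0]
  ],
  "offset": [
    [-0.8,0,-0.3],
    [-1.7,0,-0.3],
    [-2.6,0,-0.3],
    [-3.5,0,-0.3],
    [-4,0,-0.3]
  ],
  "hand": [1,1,1,1,1]
}}

```text
clock: 7.35
tool_pos: [0.514, 0.181, 0.18]
tool_rot: [[0.006, 1.0, 0.002], [1.0, -0.006, -0.002], [-0.002, 0.002, -1.0]]
force: [-0.7, 0.1, 0.1]
opening: 0.0877
grip_force: 0.0
```

```bash
python3 - <<'E'
from h import *
go(.624,.281,.15)
p,h,w=img=cap('top');q=cap('side')
a=cv2.resize(p[142:232,120:210],None,fx=4,fy=4,interpolation=2)
b=cv2.resize(q[0][90:180,220:310],None,fx=4,fy=4,interpolation=2)
cv2.imwrite('pics/ins.png',np.hstack([a,b])[:,:,::-1])
hh,s,v=h[...,0],h[...,1],h[...,2]
wh=((s<50)&(v>140)).astype(np.uint8);wh[:,:170]=0;wh[:,200:]=0;wh[:148]=0;wh[186:]=0
c=max(cv2.findContours(wh,0,2)[0],key=cv2.contourArea);print(cv2.minEnclosingCircle(c))
z=w[...,2]
m=(z>.034)&(z<.046);m[:,:170]=0;m[:,200:]=0;m[:148]=0;m[186:]=0
print(np.nanmedian(w[m],0),m.sum());vv,uu=np.nonzero(m);print(uu.mean(),vv.mean(),ray('top',uu.mean(),vv.mean(),.04))
E
```

```text
off [2.01 2.19 0.6 ] rot [ 0.02  0.02 -0.07] | t 7.35 pos [0.514 0.181 0.18 ] open 0.0877Traceback (most recent call last):
  File "<stdin>", line 9, in <module>
ValueError: max() iterable argument is empty
```

View pics/ins.png

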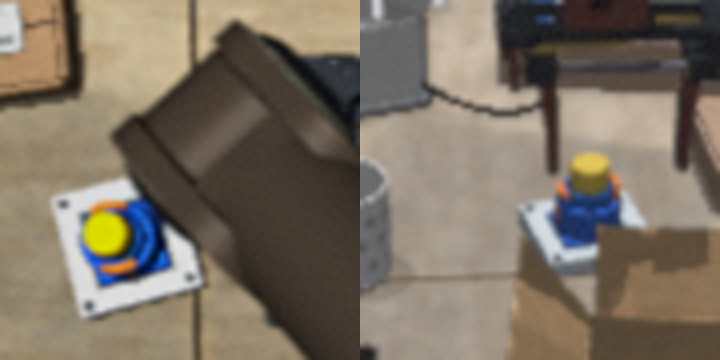

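The inner stands in the base, cap at (147,202) in the top view, but the arm hides the lid. I'll back off to see it.

Call:
{"op": "arm_command", "data": {
  "rot": [
    [0,0,0],
    [0,0,0],
    [0,0,0]
  ],
  "offset": [
    [-1,0,-0.6],
    [-2,0,-1.2],
    [-2.7,0,-1.5]
  ],
  "hand": [1,1,1]
}}

```text
clock: 7.75
tool_pos: [0.5133, 0.055, 0.2542]
tool_rot: [[-0.0, 1.0, 0.002], [1.0, 0.0, 0.001], [0.001, 0.002, -1.0]]
force: [0.6, -0.4, -0.2]
opening: 0.088
grip_force: 0.0
```

```bash
python3 - <<'E'
from h import *
p,h,w=img=cap('top')
hh,s,v=h[...,0],h[...,1],h[...,2]
z=w[...,2];box=np.zeros(z.shape,bool);box[140:200,165:212]=True
m=(z>.03)&(z<.05)&box;vv,uu=np.nonzero(m);print(m.sum(),np.nanmedian(w[m],0),ray('top',uu.mean(),vv.mean(),.04))
wh=((s<60)&(v>130)&box).astype(np.uint8);n,l,st,ce=cv2.connectedComponentsWithStats(wh);i=1+st[1:,4].argmax();print(st[i],ce[i])
c=max(cv2.findContours(wh,0,2)[0],key=cv2.contourArea);e=cv2.minEnclosingCircle(c);print(e,ray('top',*e[0],.02))
org=(hh>5)&(hh<22)&(s>110)&(v>140)&(cv2.dilate(wh,np.ones((3,3)))>0)&m
P=w[org];uu=np.argwhere(org);W=np.array([ray('top',b,a,.04) for a,b in uu]);vx,vy,x0,y0=cv2.fitLine(W[:,:2].astype(np.float32),2,0,.01,.01).ravel();print('bar',len(W),x0,y0,np.degrees(np.arctan2(vy,vx)))
b=cv2.resize(p[140:200,150:212],None,fx=8,fy=8,interpolation=2)
cv2.imwrite('pics/lid.png',b[:,:,::-1])
go(.624,.281,.15)
E
```

```text
246 [0.62567935 0.28343184 0.04024514] [0.62563261 0.28389087 0.04      ]
[173 156  22  21 282] [182.32978723 165.24822695]
((183.3000030517578, 166.3000030517578), 11.053605079650879) [0.62558407 0.2829326  0.02      ]
bar 20 0.62615216 0.28401202 16.30727
off [4.73 2.12 2.13] rot [ 0.06  0.04 -0.11] | t 7.8 pos [0.5154 0.0458 0.2567] open 0.0877
```

View pics/lid.png

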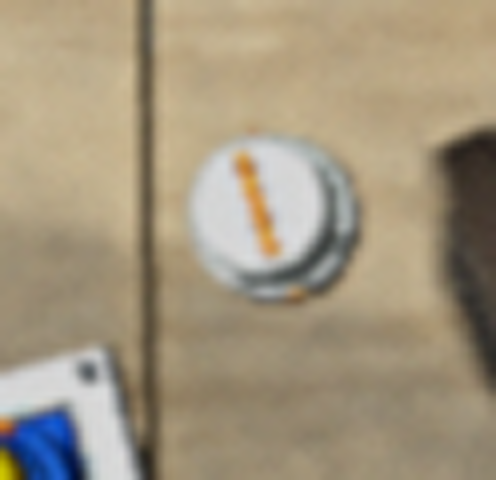

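Call:
{"op": "arm_command", "data": {
  "rot": [
    [0,0,0],
    [0,0,0],
    [0,0,0],
    [0,0,0],
    [0,0,0]
  ],
  "offset": [
    [0.9,0.42,0],
    [1.8,0.84,0],
    [2.7,1.25,0],
    [3.6,1.67,0.1],
    [4.5,2.08,0.4]
  ],
  "hand": [1,1,1,1,1]
}}

```text
clock: 8.3
tool_pos: [0.6181, 0.2814, 0.2343]
tool_rot: [[0.003, 1.0, 0.003], [1.0, -0.003, 0.002], [0.002, 0.003, -1.0]]
force: [0.7, -0.8, 1.1]
opening: 0.0878
grip_force: 0.0
```

Call:
{"op": "arm_command", "data": {
  "rot": [
    [0,0,0],
    [0,0,0],
    [0,0,0],
    [0,0,0],
    [0,0,0]
  ],
  "offset": [
    [0.26,0.13,0.6],
    [0.26,0.13,1.4],
    [0.26,0.13,2.3],
    [0.26,0.13,2.8],
    [0.26,0.13,2.8]
  ],
  "hand": [1,1,1,1,1]
}}

```text
clock: 8.8
tool_pos: [0.6213, 0.2905, 0.0887]
tool_rot: [[0.002, 1.0, -0.006], [1.0, -0.002, -0.002], [-0.002, -0.006, -1.0]]
force: [0.1, -0.6, 0.0]
opening: 0.0875
grip_force: 0.0
```

```bash
python3 - <<'E'
from h import *
go(.6255,.2838,.018)
E
```

```text
off [-0.13  0.09  1.41] rot [-0.06  0.02 -0.02] | t 8.8 pos [0.6213 0.2905 0.0887] open 0.0875
```

Call:
{"op": "arm_command", "data": {
  "rot": [
    [0,0,0],
    [0,0,0],
    [0,0,0],
    [0,0,0],
    [0,0,0]
  ],
  "offset": [
    [-0.13,0.09,0.4],
    [-0.13,0.09,0.9],
    [-0.13,0.09,1.3],
    [-0.13,0.09,1.4],
    [-0.13,0.09,1.4]
  ],
  "hand": [1,1,1,1,1]
}}

```text
clock: 9.3
tool_pos: [0.6285, 0.2849, 0.0236]
tool_rot: [[0.003, 1.0, 0.001], [1.0, -0.003, 0.001], [0.001, 0.001, -1.0]]
force: [0.2, 0.4, 0.7]
opening: 0.0878
grip_force: 0.0
```

Call:
{"op": "arm_command", "data": {
  "rot": [
    [0,0,0],
    [0,0,0],
    [0,0,0],
    [0,0,0],
    [0,0,0]
  ],
  "offset": [
    [0,0,0],
    [0,0,0],
    [0,0,0],
    [0,0,0],
    [0,0,0]
  ],
  "hand": [0.2,0.2,0.2,0.2,0.2],
  "newtons": 5
}}

```text
clock: 9.8
tool_pos: [0.6283, 0.2838, 0.0225]
tool_rot: [[0.003, 1.0, 0.0], [1.0, -0.003, 0.0], [0.0, 0.0, -1.0]]
force: [-0.0, -0.6, 1.0]
opening: 0.0533
grip_force: 0.0
```

```bash
python3 - <<'E'
from h import *
go(.6255,.2838,.018)
E
```

```text
off [ 0.   -0.06  0.09] rot [ 0.   -0.   -0.04] | t 9.8 pos [0.6283 0.2838 0.0225] open 0.0533
```

Call:
{"op": "arm_command", "data": {
  "rot": [
    [0,0,0],
    [0,0,0],
    [0,0,0]
  ],
  "offset": [
    [0,0,0],
    [0,0,0],
    [0,0,0]
  ],
  "hand": [0,0,0]
}}

```text
clock: 10.1
tool_pos: [0.6281, 0.2838, 0.0222]
tool_rot: [[0.003, 1.0, -0.0], [1.0, -0.003, -0.0], [-0.0, -0.0, -1.0]]
force: [-0.2, 0.2, 0.2]
opening: 0.0437
grip_force: 0.0
```

```bash
python3 - <<'E'
from h import *
p=cap('top')[0];q=cap('side')[0]
c=pix('side',[.628,.284,.05]).astype(int);print(c)
b=cv2.resize(p[120:220,130:250],None,fx=3,fy=3,interpolation=2);a=cv2.resize(q[90:190,240:360],None,fx=3,fy=3,interpolation=2)
cv2.imwrite('pics/lid2.png',np.hstack([a,b])[:,:,::-1]);print(state()['opening'],state()['grip_force'])
E
```

```text
[312 152]
0.044191483179018186 0.0
```

View pics/lid2.png

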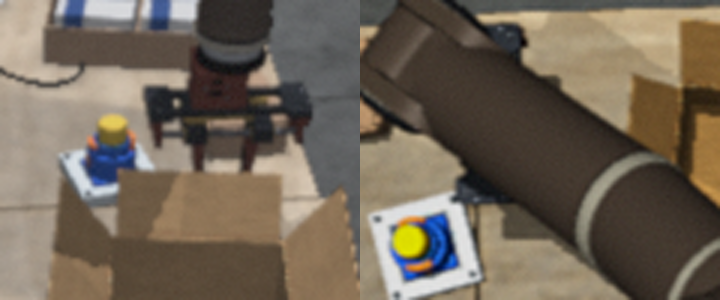

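The lid is hidden behind the carton flap and nothing is between the fingers, so it was probably knocked aside. I'll retreat and look.

Call:
{"op": "arm_command", "data": {
  "rot": [
    [0,0,0],
    [0,0,0],
    [0,0,0],
    [0,0,0],
    [0,0,0]
  ],
  "offset": [
    [0,0,-0.8],
    [0,0,-1.7],
    [0,0,-2.7],
    [0,0,-3.7],
    [0,0,-4.5]
  ],
  "hand": [0,0,0.5,1,1]
}}

```text
clock: 10.7
tool_pos: [0.6283, 0.2842, 0.2507]
tool_rot: [[0.003, 1.0, 0.002], [1.0, -0.003, 0.001], [0.001, 0.002, -1.0]]
force: [1.3, -0.5, 0.8]
opening: 0.0645
grip_force: 0.0
```

Call:
{"op": "arm_command", "data": {
  "rot": [
    [0,0,0],
    [0,0,0],
    [0,0,0],
    [0,0,0],
    [0,0,0]
  ],
  "offset": [
    [-0.9,-0.4,0],
    [-1.8,-0.8,0],
    [-2.7,-1.2,0],
    [-3.6,-1.6,0],
    [-4.4,-2,0]
  ],
  "hand": [1,1,1,1,1]
}}

```text
clock: 11.2
tool_pos: [0.5264, 0.0618, 0.2471]
tool_rot: [[0.004, 1.0, -0.0], [1.0, -0.004, -0.001], [-0.001, -0.0, -1.0]]
force: [1.0, -1.3, 0.6]
opening: 0.0877
grip_force: 0.0
```

```bash
python3 - <<'E'
from h import *
p,h,w=img=cap('top')
cv2.imwrite('pics/lid3.png',cv2.resize(p[110:260,110:310],None,fx=4,fy=4,interpolation=2)[:,:,::-1])
go(.6255,.2838,.018)
E
```

```text
off [4.64 1.98 4.54] rot [-0.03  0.07 -0.12] | t 11.25 pos [0.5244 0.0542 0.2466] open 0.0884
```

View pics/lid3.png

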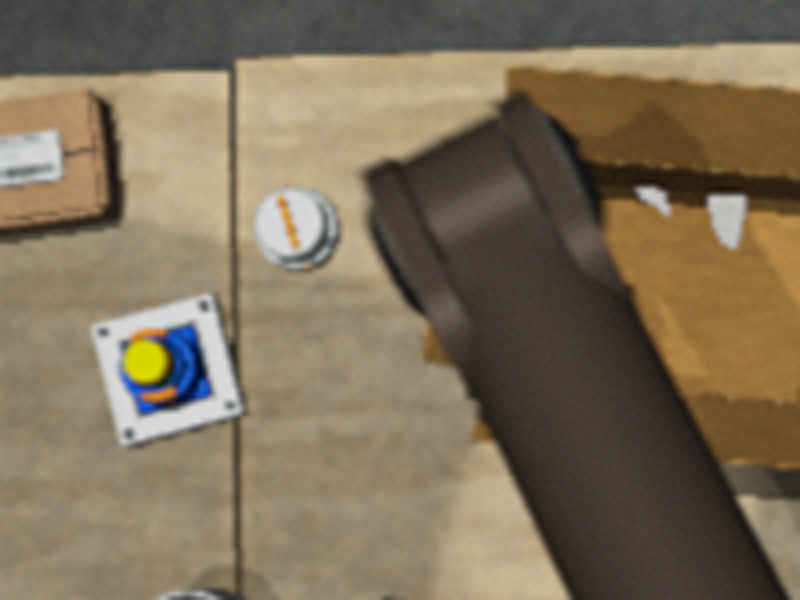

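The lid is still at about (182,165), unmoved, so I need to find out why the fingers closed on nothing.

```bash
python3 - <<'E'
from h import *
p,h,w=cap('top');q,_,ws=cap('side')
z=w[...,2]
print(np.round(z[150:184:3,168:200:3]*1000))
for P in([.6257,.2838,.04],[.6257,.2838,.0],[.628,.284,.022],[.606,.284,.022]):print(P,pix('side',P).round(1),pix('top',P).round(1))
print('hand top pts', )
u,v=pix('side',[.6257,.2838,.04]).astype(int);print(np.round(ws[v-12:v+12:3,u-15:u+16:5,1]*1000), q[v-12:v+12:3,u])
# finger location check from top depth now
E
```

```text
[[-18.   1.   4.   4.  -2.   1.   3.  -0.  -0.  -1.  -8.]
 [-17.   3.   2.   2.   3.   2.   4.   5.   4.   3.  -4.]
 [-12.   3.  -0.   3.  -1.   2.  -1.  -1.  -4.   3.   4.]
 [-14.   5.  -1.  35.  39.  45.  40.  18.   5.  -2.   0.]
 [-23.  -7.  39.  35.  37.  39.  39.  42.  19.  -1.  -6.]
 [-14.  -4.  40.  46.  44.  50.  38.  41.  14.   8.  -2.]
 [ -9.   1.  41.  38.  40.  47.  39.  44.   9.  -1.   1.]
 [-11.  -3.  15.  43.  43.  41.  39.  30.  13.  -5.  -0.]
 [-16.   6.  -1.  10.  25.  32.  16.  18.  -3.  -0.   1.]
 [-13.   1.   4.   3.  -8.  -2.   3.  -2.  -2.   8.   9.]
 [-14.  -0.   3.  -8.  -8.   2.   1.  -1.  -8.   6.   4.]
 [ -7.   2.   1.  -2.  -0.   4.   2.   2.  -3.  -7.   8.]]
[0.6257, 0.2838, 0.04] [311.5 155.2] [181.8 165.3]
[0.6257, 0.2838, 0.0] [310.8 164.8] [184.3 167.2]
[0.628, 0.284, 0.022] [311.9 159.5] [182.8 165.5]
[0.606, 0.284, 0.022] [305.5 159.7] [182.9 172.2]
hand top pts
[[431. 422. 421. 418. 416. 417. 415.]
 [403. 405. 400. 403. 400. 399. 400.]
 [149.  nan 144. 143. 144. 138. 137.]
 [144. 140. 142. 138. 139. 136. 137.]
 [138. 134. 139. 130. 136. 126. 132.]
 [136. 134. 131. 127. 126. 123. 122.]
 [128. 126. 122. 121. 117. 121. 118.]
 [124. 119. 114. 115. 116. 111. 114.]] [[147 137 124]
 [191 177 159]
 [156 128  96]
 [151 124  93]
 [151 124  93]
 [152 125  93]
 [151 123  93]
 [151 122  92]]
```

```bash
python3 - <<'E'
from h import *
p,h,w=cap('top');hh,s,v=h[...,0],h[...,1],h[...,2]
z=w[...,2];box=np.zeros(z.shape,bool);box[140:200,165:200]=True
m=(z>.03)&(z<.05)&box;vv,uu=np.nonzero(m);print(m.sum(),np.nanmedian(w[m],0),ray('top',uu.mean(),vv.mean(),.04))
wh=((s<60)&(v>130)&box).astype(np.uint8)
org=(hh>5)&(hh<22)&(s>110)&(v>140)&m
W=np.array([ray('top',b,a,.04) for a,b in np.argwhere(org)]);vx,vy,x0,y0=cv2.fitLine(W[:,:2].astype(np.float32),2,0,.01,.01).ravel();print('bar',len(W),x0,y0,np.degrees(np.arctan2(vy,vx)))
go(.6268,.2838,.1)
E
```

```text
245 [0.62532882 0.28373108 0.04092742] [0.62546043 0.28397486 0.04      ]
bar 20 0.62534076 0.28370517 17.031353
off [4.43 1.96 2.95] rot [ 0.01  0.01 -0.07] | t 11.4 pos [0.5276 0.0629 0.2477] open 0.0879
```

Call:
{"op": "arm_command", "data": {
  "rot": [
    [0,0,0],
    [0,0,0],
    [0,0,0],
    [0,0,0],
    [0,0,0]
  ],
  "offset": [
    [0.9,0.4,0],
    [1.8,0.8,0],
    [2.7,1.2,0],
    [3.6,1.6,0],
    [4.43,1.96,0]
  ],
  "hand": [1,1,1,1,1]
}}

```text
clock: 11.9
tool_pos: [0.6262, 0.2901, 0.2467]
tool_rot: [[0.001, 1.0, -0.001], [1.0, -0.001, 0.001], [0.001, -0.001, -1.0]]
force: [0.5, -0.3, 0.9]
opening: 0.0882
grip_force: 0.0
```

Call:
{"op": "arm_command", "data": {
  "rot": [
    [0,0,0],
    [0,0,0],
    [0,0,0],
    [0,0,0],
    [0,0,0]
  ],
  "offset": [
    [0,0,1],
    [0,0,2],
    [0,0,2.9],
    [0,0,3.4],
    [0,0,3.4]
  ],
  "hand": [1,1,1,1,1]
}}

```text
clock: 12.4
tool_pos: [0.6232, 0.2863, 0.0724]
tool_rot: [[0.0, 1.0, -0.007], [1.0, -0.0, -0.002], [-0.002, -0.007, -1.0]]
force: [-0.6, -1.0, -0.7]
opening: 0.088
grip_force: 0.0
```

```bash
python3 - <<'E'
from h import *
go(.6255,.2838,.018)
E
```

```text
off [-0.05  0.05  1.09] rot [-0.08  0.02 -0.  ] | t 12.4 pos [0.6232 0.2863 0.0724] open 0.088
```

Call:
{"op": "arm_command", "data": {
  "rot": [
    [0,0,0],
    [0,0,0],
    [0,0,0],
    [0,0,0],
    [0,0,0]
  ],
  "offset": [
    [-0.02,0.03,0.6],
    [-0.02,0.03,1.09],
    [-0.02,0.03,1.09],
    [-0.02,0.03,1.09],
    [-0.02,0.03,1.09]
  ],
  "hand": [1,0.3,0.3,0.3,0.3],
  "newtons": 10
}}

```text
clock: 12.9
tool_pos: [0.6287, 0.2859, 0.0252]
tool_rot: [[0.003, 1.0, 0.003], [1.0, -0.003, 0.002], [0.002, 0.003, -1.0]]
force: [-0.6, 0.4, 0.9]
opening: 0.0597
grip_force: 0.0
```

Call:
{"op": "arm_command", "data": {
  "rot": [
    [0,0,0],
    [0,0,0],
    [0,0,0]
  ],
  "offset": [
    [0,0,0],
    [0,0,0],
    [0,0,0]
  ],
  "hand": [0.1,0.1,0.1]
}}

```text
clock: 13.2
tool_pos: [0.628, 0.2844, 0.0235]
tool_rot: [[0.003, 1.0, 0.001], [1.0, -0.003, 0.0], [0.0, 0.001, -1.0]]
force: [-0.1, -0.1, -0.3]
opening: 0.0484
grip_force: 0.0
```

Call:
{"op": "arm_command", "data": {
  "rot": [
    [0,0,0],
    [0,0,0],
    [0,0,0],
    [0,0,0],
    [0,0,0]
  ],
  "offset": [
    [0,0,0],
    [0,0,0],
    [0,-0.04,0.12],
    [0,-0.04,0.24],
    [0,-0.04,0.24]
  ],
  "hand": [0.8,0.8,0.8,0.8,0.8]
}}

```text
clock: 13.7
tool_pos: [0.6249, 0.2838, 0.0093]
tool_rot: [[0.003, 1.0, -0.002], [1.0, -0.003, -0.001], [-0.001, -0.002, -1.0]]
force: [0.2, 0.1, -0.4]
opening: 0.0789
grip_force: 0.0
```

Call:
{"op": "arm_command", "data": {
  "rot": [
    [0,0,0],
    [0,0,0],
    [0,0,0],
    [0,0,0],
    [0,0,0]
  ],
  "offset": [
    [0,0,0],
    [0,0,0],
    [0,0,0],
    [0,0,0],
    [0,0,0]
  ],
  "hand": [0.1,0.1,0.1,0.1,0.1]
}}

```text
clock: 14.2
tool_pos: [0.6258, 0.2844, 0.0109]
tool_rot: [[0.003, 1.0, 0.0], [1.0, -0.003, 0.0], [0.0, 0.0, -1.0]]
force: [-0.4, -0.5, 0.5]
opening: 0.056
grip_force: 10.0
```

Call:
{"op": "arm_command", "data": {
  "rot": [
    [0,0,0],
    [0,0,1.6],
    [0,0,3.2],
    [0,0,4.8],
    [0,0,6.4]
  ],
  "offset": [
    [0,0,0],
    [0,0,0],
    [0,0,0],
    [0,0,0],
    [0,0,0]
  ],
  "hand": [1,1,1,1,1]
}}

```text
clock: 14.7
tool_pos: [0.6257, 0.2843, 0.0107]
tool_rot: [[0.537, 0.843, -0.0], [0.843, -0.537, 0.0], [0.0, -0.0, -1.0]]
force: [-0.3, -0.1, 0.5]
opening: 0.0873
grip_force: 0.0
```

Call:
{"op": "arm_command", "data": {
  "rot": [
    [0,0,1.7],
    [0,0,3.4],
    [0,0,5.1],
    [0,0,6.8],
    [0,0,8.4]
  ],
  "offset": [
    [0,0,0],
    [0,0,0],
    [0,0,0],
    [0,0,0],
    [0,0,0]
  ],
  "hand": [1,1,1,1,1]
}}

```text
clock: 15.2
tool_pos: [0.6257, 0.2844, 0.0108]
tool_rot: [[0.964, 0.267, 0.0], [0.267, -0.964, 0.0], [0.0, -0.0, -1.0]]
force: [0.7, -0.7, 0.4]
opening: 0.0882
grip_force: 0.0
```

Call:
{"op": "arm_command", "data": {
  "rot": [
    [0,0,0],
    [0,0,0],
    [0,0,0],
    [0,0,0],
    [0,0,0]
  ],
  "offset": [
    [0,0,0],
    [0,0,0],
    [0,0,0],
    [0,0,0],
    [0,0,0]
  ],
  "hand": [0.1,0.1,0.1,0.1,0.1],
  "newtons": 25
}}

```text
clock: 15.7
tool_pos: [0.6257, 0.2841, 0.0106]
tool_rot: [[0.962, 0.273, -0.0], [0.273, -0.962, -0.0], [-0.0, -0.0, -1.0]]
force: [-0.5, 0.4, 0.7]
opening: 0.0554
grip_force: 25.0
```

```bash
python3 - <<'E'
from h import *
s=state();R=s['tool_rot'];print('yaw',np.degrees(np.arctan2(R[1,0],R[0,0])),s['grip_force'],s['q'])
go(.514,.387,.16,90)
E
```

```text
yaw 15.866965199215755 25.000408297637478 [-0.23969324  0.73999249 -0.39533507  1.56555634  0.33663221  0.90428005
 -2.0456212 ]
off [-1.59 -2.59 -2.99] rot [ -0.     0.   -14.83] | t 15.7 pos [0.6257 0.2841 0.0106] open 0.0554
```

Call:
{"op": "arm_command", "data": {
  "rot": [
    [0,0,0],
    [0,0,-1.6],
    [0,0,-3.2],
    [0,0,-4.8],
    [0,0,-6.4]
  ],
  "offset": [
    [0,0,-0.8],
    [0,0,-1.8],
    [0,0,-2.8],
    [-0.5,-0.8,-3],
    [-1,-1.6,-3]
  ],
  "hand": [0.1,0.1,0.1,0.1,0.1]
}}

```text
clock: 16.2
tool_pos: [0.5574, 0.3479, 0.1639]
tool_rot: [[0.67, 0.743, 0.005], [0.743, -0.67, 0.002], [0.005, 0.002, -1.0]]
force: [-0.2, 1.5, -1.2]
opening: 0.0552
grip_force: 25.0
```

Call:
{"op": "arm_command", "data": {
  "rot": [
    [0,0,-1.6],
    [0,0,-3.2],
    [0,0,-4.8],
    [0,0,-6.4],
    [0,0,-8]
  ],
  "offset": [
    [0,0,0],
    [0,0,0],
    [0,0,0],
    [0,0,0],
    [0,0,0]
  ],
  "hand": [0.1,0.1,0.1,0.1,0.1]
}}

```text
clock: 16.7
tool_pos: [0.5558, 0.3474, 0.1606]
tool_rot: [[0.032, 1.0, -0.0], [1.0, -0.032, -0.0], [-0.0, -0.0, -1.0]]
force: [0.0, 1.0, -0.3]
opening: 0.0553
grip_force: 25.0
```

```bash
python3 - <<'E'
from h import *
s=state();R=s['tool_rot'];print('yaw',np.degrees(np.arctan2(R[1,0],R[0,0])),s['grip_force'],s['force'])
go(.514,.387,.11,96)
E
```

```text
yaw 88.18933186621878 24.99613739666529 [ 0.04586776  0.95548853 -0.29640527]
off [ 0.77 -0.86  1.01] rot [-0.    0.   -1.56] | t 16.7 pos [0.5558 0.3474 0.1606] open 0.0553
```

Call:
{"op": "arm_command", "data": {
  "rot": [
    [0,0,-0.5],
    [0,0,-1],
    [0,0,-1.56],
    [0,0,-1.56],
    [0,0,-1.56]
  ],
  "offset": [
    [0.4,-0.4,0.2],
    [0.77,-0.86,0.6],
    [0.77,-0.86,1],
    [0.77,-0.86,1],
    [0.77,-0.86,1]
  ],
  "hand": [0.1,0.1,0.1,0.1,0.1]
}}

```text
clock: 17.2
tool_pos: [0.5148, 0.3871, 0.1107]
tool_rot: [[-0.096, 0.995, -0.0], [0.995, 0.096, -0.001], [-0.001, -0.0, -1.0]]
force: [-0.3, -0.5, -0.2]
opening: 0.0554
grip_force: 25.0
```

```bash
python3 - <<'E'
from h import *
s=state();print(s['force'])
go(.514,.387,.073,96)
from scipy.optimize import least_squares
A=[];B=[]
for i in range(3):
    p,h,w=cap('side');hh,ss,v=h[...,0],h[...,1],h[...,2]
    sub=np.zeros(hh.shape,bool);sub[100:165,246:306]=True
    k=np.ones((3,3),np.uint8)
    wh=cv2.erode((sub&(ss<60)&(v>110)).astype(np.uint8),k)>0;blue=cv2.erode((sub&(hh>100)&(hh<130)&(ss>100)).astype(np.uint8),k)>0
    A.append(w[wh&(w[...,2]>.102)&(w[...,2]<.113)&(abs(w[...,1]-.38)<.06)]);B.append(w[blue&(w[...,2]>.02)&(w[...,2]<.045)])
A=np.vstack(A);B=np.vstack(B)
for n,P,r in(('lid',A,.0335),('base',B,.03)):
    if len(P)<5: print(n,len(P));continue
    f=lambda c:np.hypot(P[:,0]-c[0],P[:,1]-c[1])-r
    o=least_squares(f,[.514,.387],loss='soft_l1',f_scale=.002);print(n,len(P),o.x.round(4),np.std(f(o.x)))
E
```

```text
[-0.28036698 -0.46325917 -0.19943936]
off [ 0.   -0.02  0.75] rot [-0.    0.01 -0.1 ] | t 17.2 pos [0.5148 0.3871 0.1107] open 0.0554
lid 1
base 178 [0.5137 0.3886] 0.003947189292930201
```

Call:
{"op": "arm_command", "data": {
  "rot": [
    [0,0,0],
    [0,0,0],
    [0,0,0],
    [0,0,0],
    [0,0,0]
  ],
  "offset": [
    [0,-0.01,0.3],
    [0,-0.01,0.55],
    [0,-0.01,0.7],
    [0,-0.01,0.78],
    [0,-0.01,0.86]
  ],
  "hand": [0.1,0.1,0.1,0.1,0.1]
}}

```text
clock: 17.85
tool_pos: [0.5136, 0.3877, 0.0671]
tool_rot: [[-0.098, 0.995, -0.001], [0.995, 0.098, -0.0], [-0.0, -0.001, -1.0]]
force: [1.1, 1.1, -0.5]
opening: 0.0557
grip_force: 25.0
```

Call:
{"op": "arm_command", "data": {
  "rot": [
    [0,0,0],
    [0,0,0],
    [0,0,0]
  ],
  "offset": [
    [0,0,0.04],
    [0,0,0.08],
    [0,0,0.1]
  ],
  "hand": [0.1,0.1,0.1]
}}

```text
clock: 18.15
tool_pos: [0.5138, 0.3878, 0.0628]
tool_rot: [[-0.098, 0.995, 0.0], [0.995, 0.098, 0.0], [0.0, 0.0, -1.0]]
force: [0.7, 0.1, -0.2]
opening: 0.0556
grip_force: 25.0
```

Call:
{"op": "arm_command", "data": {
  "rot": [
    [0,0,0],
    [0,0,0],
    [0,0,0]
  ],
  "offset": [
    [0,0,0.04],
    [0,0,0.07],
    [0,0,0.07]
  ],
  "hand": [0.1,0.1,0.1]
}}

```text
clock: 18.45
tool_pos: [0.5139, 0.3878, 0.0596]
tool_rot: [[-0.098, 0.995, 0.0], [0.995, 0.098, 0.0], [0.0, 0.0, -1.0]]
force: [-1.4, -0.8, 1.8]
opening: 0.0555
grip_force: 25.0
```

Call:
{"op": "arm_command", "data": {
  "rot": [
    [0,0,1.4],
    [0,0,2.8],
    [0,0,4.2],
    [0,0,5.6],
    [0,0,7]
  ],
  "offset": [
    [0,0,0],
    [0,0,0],
    [0,0,0],
    [0,0,0],
    [0,0,0]
  ],
  "hand": [0.1,0.1,0.1,0.1,0.1]
}}

```text
clock: 18.95
tool_pos: [0.514, 0.3876, 0.0596]
tool_rot: [[0.495, 0.869, 0.0], [0.869, -0.495, -0.0], [0.0, 0.0, -1.0]]
force: [-0.1, -1.1, 1.6]
opening: 0.0558
grip_force: 25.0
```

Call:
{"op": "arm_command", "data": {
  "rot": [
    [0,0,1.4],
    [0,0,2.8],
    [0,0,4.2],
    [0,0,5.6],
    [0,0,6.6]
  ],
  "offset": [
    [0,0,0],
    [0,0,0],
    [0,0,0],
    [0,0,0],
    [0,0,0]
  ],
  "hand": [0.1,0.1,0.1,0.1,0.1]
}}

```text
clock: 19.45
tool_pos: [0.5138, 0.3877, 0.0596]
tool_rot: [[0.888, 0.46, 0.0], [0.46, -0.888, -0.0], [0.0, 0.0, -1.0]]
force: [-0.7, 0.5, 2.1]
opening: 0.0555
grip_force: 25.0
```

```bash
cat >> h.py <<'E'
def yaw():
    s=state();R=s['tool_rot'];print('yaw',round(np.degrees(np.arctan2(R[1,0],R[0,0])),1),'F',np.round(s['force'],1),'M',np.round(s['wrist_torque'],2),'g',round(s['grip_force'],1),'q',s['q'].round(2))
E
python3 -c "
from h import *
yaw();go(.514,.387,.06,15)"
```

```text
yaw 27.4 F [-0.7  0.5  2.1] M [-0.14  0.15  0.1 ] g 25.0 q [-0.41  0.63 -0.46  1.66  0.33  0.93 -2.08]
off [-0.    0.01 -0.01] rot [ 0.   -0.    2.47] | t 19.45 pos [0.5138 0.3877 0.0596] open 0.0555
```

Call:
{"op": "arm_command", "data": {
  "rot": [
    [0,0,0.5],
    [0,0,1],
    [0,0,1.5],
    [0,0,2],
    [0,0,2.5]
  ],
  "offset": [
    [0,0,0],
    [0,0,0],
    [0,0,0],
    [0,0,0],
    [0,0,0]
  ],
  "hand": [0.1,0.1,0.1,0.1,0.1]
}}

```text
clock: 19.95
tool_pos: [0.5138, 0.3878, 0.0596]
tool_rot: [[0.966, 0.259, 0.0], [0.259, -0.966, 0.0], [0.0, 0.0, -1.0]]
force: [-0.9, -0.3, 3.5]
opening: 0.0555
grip_force: 25.0
```

```bash
python3 -c "
from h import *
yaw()"
```

```text
yaw 15.0 F [-0.9 -0.3  3.5] M [-0.28  0.1   0.12] g 25.0 q [-0.44  0.62 -0.41  1.66  0.29  0.92 -2.26]
```

Call:
{"op": "arm_command", "data": {
  "rot": [
    [0,0,0.4],
    [0,0,0.8],
    [0,0,1.2],
    [0,0,1.6],
    [0,0,1.8]
  ],
  "offset": [
    [0,0,0],
    [0,0,0],
    [0,0,0],
    [0,0,0],
    [0,0,0]
  ],
  "hand": [0.1,0.1,0.1,0.1,0.1]
}}

```text
clock: 20.45
tool_pos: [0.5142, 0.3871, 0.0596]
tool_rot: [[0.994, 0.107, 0.001], [0.107, -0.994, -0.001], [0.001, 0.001, -1.0]]
force: [0.5, -3.5, 3.5]
opening: 0.0553
grip_force: 25.0
```

```bash
python3 -c "
from h import *
yaw()"
```

```text
yaw 6.2 F [ 0.5 -3.5  3.5] M [-0.86 -0.14  1.1 ] g 25.0 q [-0.47  0.61 -0.37  1.66  0.26  0.92 -2.4 ]
```

Call:
{"op": "arm_command", "data": {
  "rot": [
    [0,0,0.3],
    [0,0,0.6],
    [0,0,0.6]
  ],
  "offset": [
    [0,0,0],
    [0,0,0],
    [0,0,0]
  ],
  "hand": [0.1,0.1,0.1]
}}

```text
clock: 20.75
tool_pos: [0.5155, 0.3872, 0.0597]
tool_rot: [[0.999, 0.053, 0.003], [0.053, -0.999, -0.0], [0.003, 0.0, -1.0]]
force: [3.4, -3.4, 3.0]
opening: 0.0552
grip_force: 25.0
```

```bash
python3 -c "
from h import *
yaw()"
```

```text
yaw 3.0 F [ 3.4 -3.4  3. ] M [-0.82 -1.    0.94] g 25.0 q [-0.48  0.61 -0.35  1.66  0.26  0.92 -2.44]
```

Call:
{"op": "arm_command", "data": {
  "rot": [
    [0,0,0],
    [0,0,0],
    [0,0,0],
    [0,0,-1.5],
    [0,0,-3]
  ],
  "offset": [
    [0,0,0],
    [0,0,0],
    [0,0,0],
    [0,0,0],
    [0,0,0]
  ],
  "hand": [1,1,1,1,1]
}}

```text
clock: 21.25
tool_pos: [0.5131, 0.3882, 0.059]
tool_rot: [[0.949, 0.316, -0.001], [0.316, -0.949, 0.0], [-0.001, -0.0, -1.0]]
force: [-0.2, -0.0, -0.1]
opening: 0.0871
grip_force: 0.0
```

Call:
{"op": "arm_command", "data": {
  "rot": [
    [0,0,-1.6],
    [0,0,-3.2],
    [0,0,-4.8],
    [0,0,-6.4],
    [0,0,-7.2]
  ],
  "offset": [
    [0,0,0],
    [0,0,0],
    [0,0,0],
    [0,0,0],
    [0,0,0]
  ],
  "hand": [1,1,1,1,1]
}}

```text
clock: 21.75
tool_pos: [0.5132, 0.388, 0.059]
tool_rot: [[0.582, 0.813, -0.001], [0.813, -0.582, 0.0], [-0.0, -0.001, -1.0]]
force: [0.4, 0.4, -0.2]
opening: 0.0879
grip_force: 0.0
```

Call:
{"op": "arm_command", "data": {
  "rot": [
    [0,0,-1.6],
    [0,0,-3.2],
    [0,0,-4.8],
    [0,0,-6.4],
    [0,0,-7]
  ],
  "offset": [
    [0,0,0],
    [0,0,0],
    [0,0,0],
    [0,0,0],
    [0,0,0]
  ],
  "hand": [1,1,1,1,1]
}}

```text
clock: 22.25
tool_pos: [0.5133, 0.388, 0.0589]
tool_rot: [[0.011, 1.0, -0.001], [1.0, -0.011, 0.0], [0.0, -0.001, -1.0]]
force: [0.5, -0.3, 0.4]
opening: 0.0879
grip_force: 0.0
```

```bash
python3 - <<'E'
from h import *
yaw();go(.514,.3872,.06,90)
p,h,w=cap('top');q=cap('side')[0]
print(pix('top',[.514,.3872,.09]))
a=cv2.resize(p[170:230,120:180],None,fx=6,fy=6,interpolation=2);b=cv2.resize(q[95:155,246:306],None,fx=6,fy=6,interpolation=2)
cv2.imwrite('pics/lock.png',np.hstack([a,b])[:,:,::-1])
hh,s,v=h[...,0],h[...,1],h[...,2];z=w[...,2]
box=np.zeros(z.shape,bool);box[185:215,130:165]=True
m=box&(hh>5)&(hh<22)&(s>120)&(v>120)&(z>.075);print(m.sum())
if m.sum()>4:
    W=np.array([ray('top',b,a,.089) for a,b in np.argwhere(m)]);vx,vy,x0,y0=cv2.fitLine(W[:,:2].astype(np.float32),2,0,.01,.01).ravel();print('bar',len(W),x0,y0,np.degrees(np.arctan2(vy,vx)))
E
```

```text
yaw 89.4 F [ 0.5 -0.3  0.4] M [-0.1  -0.06 -0.04] g 0.0 q [-0.25  0.69 -0.71  1.64  0.52  1.   -1.14]
off [-0.01  0.01 -0.02] rot [-0.01 -0.01 -0.12] | t 22.25 pos [0.5133 0.388  0.0589] open 0.0879
[145.35049054 199.69522372]
0
```

View pics/lock.png

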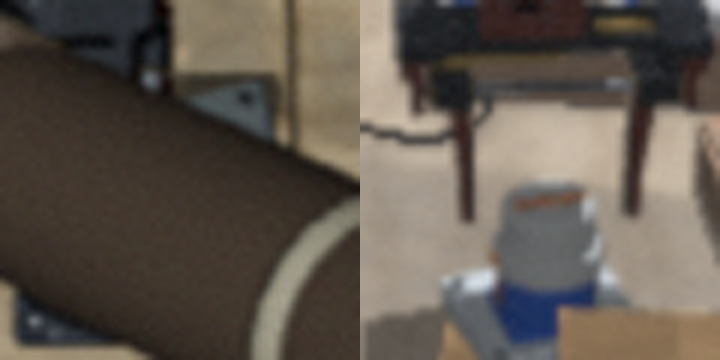

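The side view shows the lid seated with its bar near the base's x direction. I'll regrip, confirm the stop with a small clockwise nudge, and lift.

Call:
{"op": "arm_command", "data": {
  "rot": [
    [0,0,0],
    [0,0,0],
    [0,0,0],
    [0,0,0],
    [0,0,0]
  ],
  "offset": [
    [0,0,0],
    [0,0,0],
    [0,0,0],
    [0,0,0],
    [0,0,0]
  ],
  "hand": [0.1,0.1,0.1,0.1,0.1],
  "newtons": 30
}}

```text
clock: 22.85
tool_pos: [0.5137, 0.3878, 0.0593]
tool_rot: [[0.015, 1.0, 0.0], [1.0, -0.015, -0.0], [-0.0, 0.0, -1.0]]
force: [0.2, 1.3, 1.1]
opening: 0.0554
grip_force: 30.0
```

Call:
{"op": "arm_command", "data": {
  "rot": [
    [0,0,0.3],
    [0,0,0.6],
    [0,0,0.9]
  ],
  "offset": [
    [0,0,0],
    [0,0,0],
    [0,0,0]
  ],
  "hand": [0.1,0.1,0.1]
}}

```text
clock: 23.15
tool_pos: [0.5137, 0.388, 0.0593]
tool_rot: [[0.095, 0.996, 0.0], [0.996, -0.095, 0.0], [0.0, 0.0, -1.0]]
force: [-0.7, 1.1, -1.7]
opening: 0.055
grip_force: 30.0
```

```bash
python3 - <<'E'
from h import *
yaw()
E
```

```text
yaw 84.6 F [-0.7  1.1 -1.7] M [ 0.24 -0.24  0.69] g 30.0 q [-0.26  0.69 -0.69  1.65  0.5   0.99 -1.21]
```

Call:
{"op": "arm_command", "data": {
  "rot": [
    [0,0,0],
    [0,0,0],
    [0,0,0],
    [0,0,0],
    [0,0,0]
  ],
  "offset": [
    [0,0,-0.1],
    [0,0,-0.25],
    [0,0,-0.5],
    [0,0,-0.9],
    [0,0,-1.5]
  ],
  "hand": [0.1,0.1,0.1,0.1,0.1]
}}

```text
clock: 23.65
tool_pos: [0.513, 0.3874, 0.1351]
tool_rot: [[0.094, 0.996, -0.002], [0.996, -0.094, -0.001], [-0.001, -0.002, -1.0]]
force: [-0.3, 0.5, -4.4]
opening: 0.0553
grip_force: 30.0
```

```bash
python3 - <<'E'
from h import *
yaw()
p=cap('side')[0]
cv2.imwrite('pics/lift.png',cv2.resize(p[60:210,200:400],None,fx=4,fy=4,interpolation=2)[:,:,::-1])
# carton geometry from depth (top)
p,h,w=cap('top');z=w[...,2]
E
```

```text
yaw 84.6 F [-0.3  0.5 -4.4] M [-0.07 -0.17  0.02] g 30.0 q [-0.23  0.61 -0.73  1.58  0.44  1.12 -1.16]
```

View pics/lift.png

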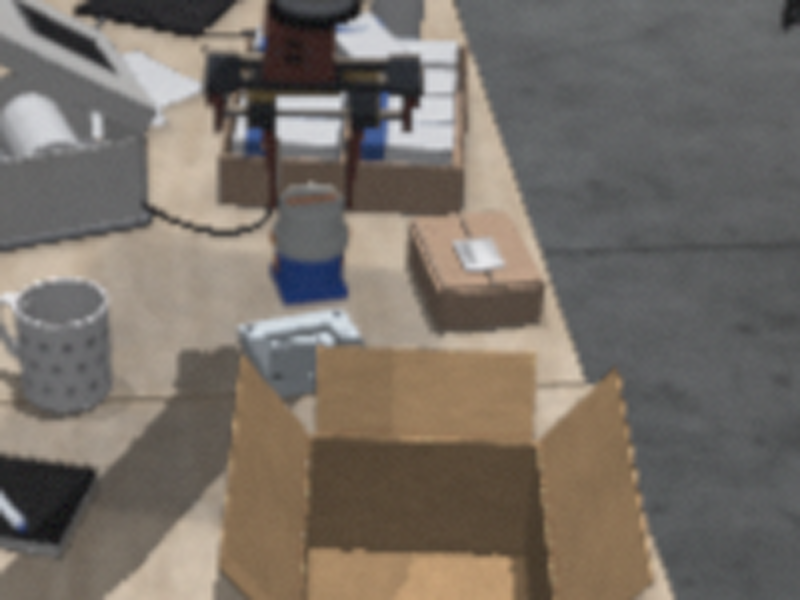

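The locked canister lifts as one: lid, blue base and foot together. Next I need the carton pose, from the first top image.

```bash
python3 - <<'E'
from h import *
d=np.load('pics/top0.npy');i=vision.camera_info('top');K,T=i['K'],i['T']
v,u=np.mgrid[0:420,0:560];c=np.stack([(u-K[0,2])*d/K[0,0],(v-K[1,2])*d/K[1,1],d],-1);w=c@T[:3,:3].T+T[:3,3];z=cv2.medianBlur(w[...,2].astype(np.float32),3)
m=(z<.098).astype(np.uint8);m[:140]=0;m[225:]=0;m[:,225:]=m[:,225:];m[:,:222]=0;m[:,325:]=0
m=cv2.morphologyEx(m,cv2.MORPH_OPEN,np.ones((3,3)))
n,l=cv2.connectedComponents(m,connectivity=4);k=(l==l[185,270]).astype(np.uint8)
cn=max(cv2.findContours(k,0,2)[0],key=cv2.contourArea);r=cv2.minAreaRect(cn);print(r,k.sum())
P=np.array([ray('top',*q,.107) for q in cv2.boxPoints(r)]);print(P.round(3),P.mean(0).round(4))
e=P[1]-P[0];print(np.degrees(np.arctan2(e[1],e[0])),np.linalg.norm(np.diff(P,axis=0),axis=1))
# flap tips
f=(z>.115)&(z<.21);f[:115]=0;f[245:]=0;f[:,:205]=0;f[:,345:]=0
W=w[f]
print('flap ext x',np.percentile(W[:,0],[.5,99.5]),'y',np.percentile(W[:,1],[.5,99.5]),'z',np.percentile(W[:,2],99))
for nme,s in(('far',W[W[:,0]>.68]),('near',W[W[:,0]<.455]),('L',W[W[:,1]>.13]),('R',W[W[:,1]<-.15])):print(nme,len(s),np.percentile(s,[1,50,99],axis=0).round(3).tolist())
go(.56,.06,.2,84.6)
E
```

```text
((273.6793518066406, 179.34828186035156), (78.64407348632812, 55.05915832519531), 4.763641834259033) 4302
[[ 0.493  0.119  0.107]
 [ 0.661  0.101  0.107]
 [ 0.634 -0.137  0.107]
 [ 0.467 -0.118  0.107]] [ 0.5639 -0.0087  0.107 ]
-5.959074985049326 [0.16863163 0.24009329 0.1683573 ]
flap ext x [0.41649631 0.70908772] y [-0.17215636  0.15753906] z 0.18183855974719806
far 768 [[0.68, -0.135, 0.137], [0.691, 0.013, 0.166], [0.711, 0.098, 0.182]]
near 776 [[0.366, -0.115, 0.128], [0.44, -0.025, 0.163], [0.455, 0.12, 1.608]]
L 542 [[0.5, 0.13, 0.123], [0.567, 0.142, 0.149], [0.661, 0.16, 0.167]]
R 401 [[0.468, -0.176, 0.126], [0.566, -0.16, 0.153], [0.629, -0.15, 0.169]]
off [-6.48  1.52 -1.23] rot [ 0.06 -0.07 -0.  ] | t 23.75 pos [0.5153 0.3903 0.14  ] open 0.0555
```

Call:
{"op": "arm_command", "data": {
  "rot": [
    [0,0,0],
    [0,0,0],
    [0,0,0],
    [0,0,0],
    [0,0,0]
  ],
  "offset": [
    [0,0,-0.7],
    [0,0,-1.5],
    [0,0,-2.2],
    [-0.6,0.15,-2.3],
    [-1.3,0.35,-2.3]
  ],
  "hand": [0.1,0.1,0.1,0.1,0.1]
}}

```text
clock: 24.25
tool_pos: [0.5243, 0.3233, 0.2514]
tool_rot: [[0.09, 0.996, 0.002], [0.996, -0.09, 0.003], [0.003, 0.002, -1.0]]
force: [0.9, -1.4, -3.9]
opening: 0.0554
grip_force: 30.0
```

Call:
{"op": "arm_command", "data": {
  "rot": [
    [0,0,0],
    [0,0,0],
    [0,0,0],
    [0,0,0],
    [0,0,0]
  ],
  "offset": [
    [-0.8,0.2,0],
    [-1.7,0.45,0],
    [-2.6,0.7,0],
    [-3.5,0.95,0],
    [-4.2,1.15,0]
  ],
  "hand": [0.1,0.1,0.1,0.1,0.1]
}}

```text
clock: 24.75
tool_pos: [0.5627, 0.1035, 0.2493]
tool_rot: [[0.096, 0.995, 0.0], [0.995, -0.096, -0.001], [-0.001, 0.0, -1.0]]
force: [0.2, -0.4, -3.4]
opening: 0.0553
grip_force: 30.0
```

Call:
{"op": "arm_command", "data": {
  "rot": [
    [0,0,0],
    [0,0,0],
    [0,0,0],
    [0,0,0],
    [0,0,0]
  ],
  "offset": [
    [-0.6,0.15,0],
    [-0.9,0.2,0],
    [-0.9,0.2,0],
    [-0.9,0.2,0],
    [-0.9,0.2,0]
  ],
  "hand": [0.1,0.1,0.1,0.1,0.1]
}}

```text
clock: 25.25
tool_pos: [0.568, 0.0638, 0.2495]
tool_rot: [[0.091, 0.996, 0.0], [0.996, -0.091, 0.001], [0.001, 0.0, -1.0]]
force: [-0.1, 0.5, -3.8]
opening: 0.0553
grip_force: 30.0
```

```bash
python3 - <<'E'
from h import *
yaw();go(.571,.0589,.20,84)
E
```

```text
yaw 84.8 F [-0.1  0.5 -3.8] M [-0.   -0.13  0.02] g 30.0 q [ 0.37  0.38 -0.75  1.62  0.27  1.25 -0.52]
off [-0.09  0.07  0.99] rot [ 0.   -0.01  0.16] | t 25.25 pos [0.568  0.0638 0.2495] open 0.0553
```

Call:
{"op": "arm_command", "data": {
  "rot": [
    [0,0,0],
    [0,0,0],
    [0,0,0],
    [0,0,0],
    [0,0,0]
  ],
  "offset": [
    [-0.09,0.07,0.5],
    [-0.09,0.07,1.2],
    [-0.09,0.07,2],
    [-0.09,0.07,2.7],
    [-0.09,0.07,3.2]
  ],
  "hand": [0.1,0.1,0.1,0.1,0.1]
}}

```text
clock: 25.75
tool_pos: [0.5702, 0.0583, 0.087]
tool_rot: [[0.091, 0.996, -0.002], [0.996, -0.091, 0.001], [0.001, -0.002, -1.0]]
force: [0.8, 0.7, -3.1]
opening: 0.0554
grip_force: 30.0
```

Call:
{"op": "arm_command", "data": {
  "rot": [
    [0,0,0],
    [0,0,0],
    [0,0,0],
    [0,0,0],
    [0,0,0]
  ],
  "offset": [
    [0,0,0.2],
    [0,0,0.35],
    [0,0,0.45],
    [0,0,0.52],
    [0,0,0.52]
  ],
  "hand": [0.1,0.1,0.1,0.1,0.1]
}}

```text
clock: 26.25
tool_pos: [0.5718, 0.0564, 0.0637]
tool_rot: [[0.094, 0.996, 0.001], [0.996, -0.094, -0.0], [0.0, 0.001, -1.0]]
force: [0.5, 0.4, -2.9]
opening: 0.0555
grip_force: 30.0
```

Continue down until the foot touches, then release.

Call:
{"op": "arm_command", "data": {
  "rot": [
    [0,0,0],
    [0,0,0],
    [0,0,0],
    [0,0,0],
    [0,0,0]
  ],
  "offset": [
    [0,0,0.03],
    [0,0,0.06],
    [0,0,0.09],
    [0,0,0.1],
    [0,0,0.1]
  ],
  "hand": [0.1,0.1,0.1,0.1,0.1]
}}

```text
clock: 26.75
tool_pos: [0.572, 0.0567, 0.0587]
tool_rot: [[0.094, 0.996, 0.001], [0.996, -0.094, 0.0], [0.0, 0.001, -1.0]]
force: [0.6, 1.7, 1.2]
opening: 0.0554
grip_force: 30.0
```

Call:
{"op": "arm_command", "data": {
  "rot": [
    [0,0,0],
    [0,0,0],
    [0,0,0],
    [0,0,0],
    [0,0,0]
  ],
  "offset": [
    [0,0,0],
    [0,0,0],
    [0,0,0],
    [0,0,-0.8],
    [0,0,-1.8]
  ],
  "hand": [0.8,0.8,0.8,0.8,0.8]
}}

```text
clock: 27.25
tool_pos: [0.5697, 0.0559, 0.1472]
tool_rot: [[0.093, 0.996, -0.005], [0.996, -0.093, 0.0], [-0.0, -0.005, -1.0]]
force: [0.8, -0.4, 0.7]
opening: 0.0787
grip_force: 0.0
```

```bash
python3 - <<'E'
from h import *
s=state();print(s['force'])
# targets: glue1 (~.5975,-.3269), glue2 (.4068,-.3541)
p,h,w=img=cap('top');hh,ss,v=h[...,0],h[...,1],h[...,2];z=w[...,2]
blue=(hh>100)&(hh<130)&(ss>120)&(z>.085);red=((hh<6)|(hh>172))&(ss>150)&(z>.065)
for k,m,bx in[('g1',blue,(365,150,392,182)),('g2',blue,(375,213,402,242)),('stamp',red,(365,170,415,225))]:
    n,c,pc=blob('top',img,m,bx);print(k,n,c,pc[1],ray('top',*c,.092 if k[0]=='g' else .078))
wood=(hh>5)&(hh<25)&(ss>60)&(z>.017)&(z<.035);m=np.zeros(z.shape,np.uint8);m[183:210,373:405]=wood[183:210,373:405]
q=w[m>0][:,:2].astype(np.float32);print('block',len(q),cv2.minAreaRect(q),np.median(q,0))
go(.5639+.104*0,-.2,.25,84)
E
```

```text
[ 0.8482483  -0.35894651  0.67964167]
g1 58 [377.18965517 165.75862069] [ 0.5987 -0.3274  0.0921] [ 0.59874564 -0.32774671  0.092     ]
g2 60 [388.8        227.66666667] [ 0.4069 -0.3562  0.0916] [ 0.40758039 -0.35555501  0.092     ]
stamp 46 [388.89130435 196.43478261] [ 0.5044 -0.3633  0.0764] [ 0.50439884 -0.36279549  0.078     ]
block 140 ((0.505955696105957, -0.3637585937976837), (0.06233103945851326, 0.03025091253221035), 88.43365478515625) [ 0.50417566 -0.3543983 ]
off [-5.15  0.28 -1.87] rot [ 0.09 -0.02  0.13] | t 27.3 pos [0.5745 0.0578 0.1569] open 0.0792
```

Call:
{"op": "arm_command", "data": {
  "rot": [
    [0,0,0],
    [0,0,0],
    [0,0,0],
    [0,0,0],
    [0,0,0]
  ],
  "offset": [
    [0,0,-0.9],
    [-0.4,0,-1.8],
    [-1.3,0.2,-1.8],
    [-2.2,0.3,-1.8],
    [-3.1,0.5,-1.8]
  ],
  "hand": [0.5,0.5,0.5,0.5,0.5]
}}

```text
clock: 27.8
tool_pos: [0.5817, -0.102, 0.2389]
tool_rot: [[0.093, 0.996, 0.001], [0.996, -0.093, -0.001], [-0.001, 0.001, -1.0]]
force: [1.1, -0.7, -0.3]
opening: 0.0661
grip_force: 0.0
```

Call:
{"op": "arm_command", "data": {
  "rot": [
    [0,0,0],
    [0,0,0],
    [0,0,0],
    [0,0,0],
    [0,0,0]
  ],
  "offset": [
    [-0.9,0.1,0],
    [-1.8,0.3,0],
    [-2.7,0.4,0],
    [-3.6,0.6,0.4],
    [-4.5,0.71,0.7]
  ],
  "hand": [0.5,0.5,0.5,0.5,0.5]
}}

```text
clock: 28.3
tool_pos: [0.5962, -0.3296, 0.2026]
tool_rot: [[0.094, 0.996, 0.001], [0.996, -0.094, -0.001], [-0.001, 0.001, -1.0]]
force: [0.4, 0.6, -0.5]
opening: 0.0659
grip_force: 0.0
```

```bash
python3 - <<'E'
from h import *
go(.5987,-.3277,.13,84)
E
```

```text
off [0.04 0.04 1.45] rot [0.01 0.01 0.12] | t 28.3 pos [ 0.5962 -0.3296  0.2026] open 0.0659
```

Call:
{"op": "arm_command", "data": {
  "rot": [
    [0,0,0],
    [0,0,0],
    [0,0,0],
    [0,0,0],
    [0,0,0]
  ],
  "offset": [
    [0.04,0.05,0.7],
    [0.04,0.05,1.5],
    [0.04,0.05,2.3],
    [0.04,0.05,2.8],
    [0.04,0.05,2.95]
  ],
  "hand": [0.5,0.5,0.5,0.5,0.5]
}}

```text
clock: 28.8
tool_pos: [0.5966, -0.3253, 0.0521]
tool_rot: [[0.094, 0.996, -0.005], [0.996, -0.094, 0.002], [0.002, -0.005, -1.0]]
force: [0.0, -0.6, 0.1]
opening: 0.0659
grip_force: 0.0
```

Call:
{"op": "arm_command", "data": {
  "rot": [
    [0,0,0],
    [0,0,0],
    [0,0,0],
    [0,0,0],
    [0,0,0]
  ],
  "offset": [
    [0,0,0],
    [0,0,0],
    [0,0,0],
    [0,0,0],
    [0,0,0]
  ],
  "hand": [-0.7,-0.7,-0.7,-0.7,-0.7],
  "newtons": 20
}}

```text
clock: 29.3
tool_pos: [0.5992, -0.3262, 0.0568]
tool_rot: [[0.094, 0.996, 0.001], [0.996, -0.094, -0.001], [-0.001, 0.001, -1.0]]
force: [-0.7, -0.5, 0.8]
opening: 0.0294
grip_force: 0.0
```

Call:
{"op": "arm_command", "data": {
  "rot": [
    [0,0,0],
    [0,0,0],
    [0,0,0],
    [0,0,0],
    [0,0,0]
  ],
  "offset": [
    [0,0,0],
    [0,0,-0.9],
    [0,0,-1.8],
    [0,0,-2.8],
    [0,0,-3.8]
  ],
  "hand": [-0.7,-0.7,-0.7,-0.7,-0.7]
}}

```text
clock: 29.8
tool_pos: [0.5983, -0.3257, 0.2476]
tool_rot: [[0.094, 0.996, -0.0], [0.996, -0.094, 0.0], [0.0, -0.0, -1.0]]
force: [1.3, -1.1, -0.3]
opening: 0.0281
grip_force: 20.0
```

```bash
python3 - <<'E'
from h import *
def loc(x,y):
    a=np.radians(-6);return (.5639+x*np.cos(a)-y*np.sin(a),-.0087+x*np.sin(a)+y*np.cos(a))
for y in(.003,-.034,-.084):print(y,np.round(loc(0,y),4))
yaw();go(*loc(0,.003),.27,84)
E
```

```text
0.003 [ 0.5642 -0.0057]
-0.034 [ 0.5603 -0.0425]
-0.084 [ 0.5551 -0.0922]
yaw 84.6 F [ 1.3 -1.1 -0.3] M [-0.1  -0.08 -0.01] g 20.0 q [ 0.81  0.55 -0.62  1.35  0.32  1.34  0.1 ]
off [ 6.31 -1.28 -0.45] rot [-0.   -0.    0.13] | t 29.8 pos [ 0.5983 -0.3257  0.2476] open 0.0281
```

Call:
{"op": "arm_command", "data": {
  "rot": [
    [0,0,0],
    [0,0,0],
    [0,0,0],
    [0,0,0],
    [0,0,0.13]
  ],
  "offset": [
    [0.2,0,-0.45],
    [1,-0.2,-0.45],
    [1.9,-0.4,-0.45],
    [2.8,-0.55,-0.45],
    [3.7,-0.75,-0.45]
  ],
  "hand": [-0.7,-0.7,-0.7,-0.7,-0.7]
}}

```text
clock: 30.3
tool_pos: [0.5783, -0.1366, 0.2684]
tool_rot: [[0.105, 0.994, 0.0], [0.994, -0.105, -0.0], [-0.0, 0.0, -1.0]]
force: [0.4, 0.6, 0.5]
opening: 0.0282
grip_force: 20.0
```

Call:
{"op": "arm_command", "data": {
  "rot": [
    [0,0,0],
    [0,0,0],
    [0,0,0],
    [0,0,0],
    [0,0,0]
  ],
  "offset": [
    [0.9,-0.2,0],
    [1.8,-0.35,0],
    [2.6,-0.53,0],
    [2.61,-0.53,0],
    [2.61,-0.53,0.6]
  ],
  "hand": [-0.7,-0.7,-0.7,-0.7,-0.7]
}}

```text
clock: 30.8
tool_pos: [0.5682, -0.0036, 0.2416]
tool_rot: [[0.102, 0.995, 0.007], [0.995, -0.102, -0.0], [0.0, 0.007, -1.0]]
force: [0.6, -0.3, -0.2]
opening: 0.0287
grip_force: 20.0
```

```bash
python3 - <<'E'
from h import *
yaw();go(.5642,-.0057,.062,84)
E
```

```text
yaw 84.2 F [ 0.6 -0.3 -0.2] M [-0.05 -0.1   0.01] g 20.0 q [ 0.49  0.37 -0.74  1.65  0.26  1.22 -0.41]
off [-0.05 -0.1   3.59] rot [ 0.08 -0.    0.03] | t 30.8 pos [ 0.5682 -0.0036  0.2416] open 0.0287
```

Call:
{"op": "arm_command", "data": {
  "rot": [
    [0,0,0],
    [0,0,0],
    [0,0,0],
    [0,0,0],
    [0,0,0]
  ],
  "offset": [
    [-0.05,-0.05,0.8],
    [-0.05,-0.05,1.7],
    [-0.05,-0.05,2.6],
    [-0.05,-0.05,3.2],
    [-0.05,-0.05,3.3]
  ],
  "hand": [-0.7,-0.7,-0.7,-0.7,-0.7]
}}

```text
clock: 31.3
tool_pos: [0.5608, -0.0089, 0.0697]
tool_rot: [[0.105, 0.994, -0.006], [0.994, -0.105, -0.0], [-0.001, -0.006, -1.0]]
force: [-0.0, 0.1, -0.4]
opening: 0.0283
grip_force: 20.0
```

Call:
{"op": "arm_command", "data": {
  "rot": [
    [0,0,0],
    [0,0,0]
  ],
  "offset": [
    [0,0,0],
    [0,0,0]
  ],
  "hand": [-0.7,-0.7]
}}

```text
clock: 31.5
tool_pos: [0.5646, -0.0078, 0.075]
tool_rot: [[0.105, 0.994, 0.002], [0.994, -0.105, 0.0], [0.0, 0.002, -1.0]]
force: [0.6, 0.4, 0.8]
opening: 0.0288
grip_force: 20.0
```

Lower the last 13 mm, release, and rise.

Call:
{"op": "arm_command", "data": {
  "rot": [
    [0,0,0],
    [0,0,0],
    [0,0,0],
    [0,0,0],
    [0,0,0]
  ],
  "offset": [
    [0,0,0.1],
    [0,0,0.2],
    [0,0,0.26],
    [0,0,0.26],
    [0,0,0.27]
  ],
  "hand": [-0.7,-0.7,-0.7,-0.7,-0.7]
}}

```text
clock: 32.0
tool_pos: [0.5642, -0.0079, 0.0605]
tool_rot: [[0.105, 0.994, 0.002], [0.994, -0.105, -0.0], [-0.0, 0.002, -1.0]]
force: [-1.3, -2.0, 8.9]
opening: 0.0286
grip_force: 20.0
```

Call:
{"op": "arm_command", "data": {
  "rot": [
    [0,0,0],
    [0,0,0],
    [0,0,0],
    [0,0,0],
    [0,0,0]
  ],
  "offset": [
    [0,0,0],
    [0,0,0],
    [0,0,0],
    [0,0,-0.8],
    [0,0,-1.8]
  ],
  "hand": [0.4,0.4,0.4,0.4,0.4]
}}

```text
clock: 32.5
tool_pos: [0.5614, -0.008, 0.1485]
tool_rot: [[0.105, 0.994, -0.005], [0.995, -0.105, 0.001], [0.0, -0.006, -1.0]]
force: [0.3, 0.7, 0.1]
opening: 0.061
grip_force: 0.0
```

Call:
{"op": "arm_command", "data": {
  "rot": [
    [0,0,0],
    [0,0,0],
    [0,0,0],
    [0,0,0],
    [0,0,0]
  ],
  "offset": [
    [0,0,-1],
    [-0.3,0,-1.9],
    [-1.1,-0.3,-1.9],
    [-2,-0.6,-1.9],
    [-2.9,-0.9,-1.9]
  ],
  "hand": [0.5,0.5,0.5,0.5,0.5]
}}

```text
clock: 33.0
tool_pos: [0.5025, -0.1484, 0.245]
tool_rot: [[0.104, 0.995, 0.0], [0.995, -0.104, -0.0], [-0.0, 0.0, -1.0]]
force: [0.1, -0.8, 0.6]
opening: 0.0656
grip_force: 0.0
```

```bash
python3 - <<'E'
from h import *
yaw();go(.4075,-.3555,.20,84)
E
```

```text
yaw 84.0 F [ 0.1 -0.8  0.6] M [-0.04 -0.12  0.04] g 0.0 q [ 0.78  0.28 -0.71  1.74  0.19  1.19 -0.09]
off [-4.32 -1.46  0.9 ] rot [0.01 0.   0.01] | t 33.0 pos [ 0.5025 -0.1484  0.245 ] open 0.0656
```

Call:
{"op": "arm_command", "data": {
  "rot": [
    [0,0,0],
    [0,0,0],
    [0,0,0],
    [0,0,0],
    [0,0,0]
  ],
  "offset": [
    [-0.9,-0.3,0],
    [-1.8,-0.6,0],
    [-2.7,-0.9,0.2],
    [-3.6,-1.2,0.5],
    [-4.32,-1.46,0.9]
  ],
  "hand": [0.5,0.5,0.5,0.5,0.5]
}}

```text
clock: 33.5
tool_pos: [0.4067, -0.3574, 0.1998]
tool_rot: [[0.107, 0.994, 0.001], [0.994, -0.107, -0.002], [-0.002, 0.001, -1.0]]
force: [1.1, 0.1, 0.0]
opening: 0.0662
grip_force: 0.0
```

Call:
{"op": "arm_command", "data": {
  "rot": [
    [0,0,0],
    [0,0,0]
  ],
  "offset": [
    [0,0,0.5],
    [0,0,0.7]
  ],
  "hand": [0.5,0.5]
}}

```text
clock: 33.7
tool_pos: [0.4061, -0.3547, 0.1624]
tool_rot: [[0.108, 0.994, -0.003], [0.994, -0.108, 0.002], [0.002, -0.003, -1.0]]
force: [-0.8, 1.0, 0.1]
opening: 0.0654
grip_force: 0.0
```

```bash
python3 - <<'E'
from h import *
go(.4075,-.3555,.055,84)
p,h,w=img=cap('side');hh,ss,v=h[...,0],h[...,1],h[...,2]
blue=(hh>100)&(hh<130)&(ss>120);print(blob('side',img,blue,(240,280,275,325)),pix('side',[.4075,-.3555,.092]))
E
```

```text
off [-0.02  0.04  2.15] rot [-0.03 -0.03 -0.03] | t 33.7 pos [ 0.4061 -0.3547  0.1624] open 0.0654
(np.int64(130), array([256.88461538, 304.30769231]), array([[ 0.3983, -0.3741,  0.0616],
       [ 0.4073, -0.3702,  0.0881],
       [ 0.4168, -0.3535,  0.0946]])) [256.64013518 297.61052276]
```

Call:
{"op": "arm_command", "data": {
  "rot": [
    [0,0,0],
    [0,0,0],
    [0,0,0],
    [0,0,0],
    [0,0,0]
  ],
  "offset": [
    [0,0.02,0.6],
    [0,0.02,1.3],
    [0,0.02,1.9],
    [0,0.02,2.1],
    [0,0.02,2.1]
  ],
  "hand": [0.5,0.5,0.5,0.5,0]
}}

```text
clock: 34.25
tool_pos: [0.4095, -0.3534, 0.0594]
tool_rot: [[0.103, 0.995, -0.001], [0.995, -0.103, 0.001], [0.001, -0.001, -1.0]]
force: [0.0, 0.1, 0.5]
opening: 0.0611
grip_force: 0.0
```

Call:
{"op": "arm_command", "data": {
  "rot": [
    [0,0,0],
    [0,0,0],
    [0,0,0],
    [0,0,0],
    [0,0,0]
  ],
  "offset": [
    [0,0,0],
    [0,0,0],
    [0,0,0],
    [0,0,0],
    [0,0,0]
  ],
  "hand": [-0.7,-0.7,-0.7,-0.7,-0.7]
}}

```text
clock: 34.75
tool_pos: [0.4094, -0.355, 0.0605]
tool_rot: [[0.105, 0.994, 0.001], [0.994, -0.105, -0.001], [-0.001, 0.001, -1.0]]
force: [0.1, 0.4, 4.4]
opening: 0.0285
grip_force: 20.0
```

Call:
{"op": "arm_command", "data": {
  "rot": [
    [0,0,0],
    [0,0,0],
    [0,0,0],
    [0,0,0],
    [0,0,0]
  ],
  "offset": [
    [0,0,0],
    [0,0,-0.9],
    [0,0,-1.8],
    [0,0,-2.8],
    [0,0,-3.8]
  ],
  "hand": [-0.7,-0.7,-0.7,-0.7,-0.7]
}}

```text
clock: 35.25
tool_pos: [0.4087, -0.3541, 0.2515]
tool_rot: [[0.105, 0.995, -0.0], [0.995, -0.105, 0.001], [0.001, -0.0, -1.0]]
force: [1.0, -1.0, -1.5]
opening: 0.0279
grip_force: 20.0
```

```bash
python3 - <<'E'
from h import *
yaw();go(.5603,-.0425,.27,84)
E
```

```text
yaw 84.0 F [ 1.  -1.  -1.5] M [-0.09 -0.17  0.04] g 20.0 q [ 1.12  0.29 -0.61  1.7   0.17  1.21  0.36]
off [ 6.52  2.36 -0.37] rot [-0.   -0.01 -0.  ] | t 35.25 pos [ 0.4087 -0.3541  0.2515] open 0.0279
```

Call:
{"op": "arm_command", "data": {
  "rot": [
    [0,0,0],
    [0,0,0],
    [0,0,0],
    [0,0,0],
    [0,0,0]
  ],
  "offset": [
    [0.2,0.1,-0.5],
    [1,0.36,-0.5],
    [1.9,0.69,-0.5],
    [2.8,1.01,-0.5],
    [3.6,1.3,-0.5]
  ],
  "hand": [-0.7,-0.7,-0.7,-0.7,-0.7]
}}

```text
clock: 35.75
tool_pos: [0.4931, -0.1802, 0.2749]
tool_rot: [[0.105, 0.995, 0.0], [0.995, -0.105, -0.0], [-0.0, 0.0, -1.0]]
force: [0.7, 0.2, -1.1]
opening: 0.0285
grip_force: 20.0
```

Call:
{"op": "arm_command", "data": {
  "rot": [
    [0,0,0],
    [0,0,0],
    [0,0,0],
    [0,0,0],
    [0,0,0]
  ],
  "offset": [
    [0.9,0.32,0],
    [1.8,0.65,0],
    [2.6,0.95,0],
    [2.92,1.06,0],
    [2.92,1.06,0]
  ],
  "hand": [-0.7,-0.7,-0.7,-0.7,-0.7]
}}

```text
clock: 36.25
tool_pos: [0.5611, -0.0391, 0.2746]
tool_rot: [[0.1, 0.995, -0.0], [0.995, -0.1, 0.002], [0.002, -0.0, -1.0]]
force: [-0.7, 0.3, -0.2]
opening: 0.028
grip_force: 20.0
```

```bash
python3 - <<'E'
from h import *
yaw();go(.5603,-.0425,.09,84)
E
```

```text
yaw 84.3 F [-0.7  0.3 -0.2] M [-0.05 -0.14  0.05] g 20.0 q [ 0.57  0.34 -0.77  1.61  0.24  1.29 -0.33]
off [-0.08 -0.01  3.69] rot [-0.   -0.02  0.06] | t 36.25 pos [ 0.5611 -0.0391  0.2746] open 0.028
```

Call:
{"op": "arm_command", "data": {
  "rot": [
    [0,0,0],
    [0,0,0],
    [0,0,0],
    [0,0,0],
    [0,0,0]
  ],
  "offset": [
    [-0.08,0,0.9],
    [-0.08,0,1.8],
    [-0.08,0,2.7],
    [-0.08,0,3.4],
    [-0.08,0,3.7]
  ],
  "hand": [-0.7,-0.7,-0.7,-0.7,-0.7]
}}

```text
clock: 36.75
tool_pos: [0.5577, -0.0487, 0.0864]
tool_rot: [[0.107, 0.994, -0.005], [0.994, -0.107, -0.0], [-0.001, -0.005, -1.0]]
force: [-0.3, -0.5, -0.1]
opening: 0.028
grip_force: 20.0
```

Call:
{"op": "arm_command", "data": {
  "rot": [
    [0,0,0],
    [0,0,0],
    [0,0,0]
  ],
  "offset": [
    [0,0,0.1],
    [0,0,0.25],
    [0,0,0.25]
  ],
  "hand": [-0.7,-0.7,-0.7]
}}

```text
clock: 37.05
tool_pos: [0.5608, -0.0471, 0.0779]
tool_rot: [[0.105, 0.994, 0.001], [0.994, -0.105, -0.0], [-0.0, 0.001, -1.0]]
force: [-0.6, -0.3, 0.1]
opening: 0.0283
grip_force: 20.0
```

Call:
{"op": "arm_command", "data": {
  "rot": [
    [0,0,0],
    [0,0,0],
    [0,0,0],
    [0,0,0],
    [0,0,0]
  ],
  "offset": [
    [0.05,0,0.05],
    [0.1,0,0.15],
    [0.1,0,0.22],
    [0.1,0,0.26],
    [0.1,0,0.26]
  ],
  "hand": [-0.7,-0.7,-0.7,-0.7,-0.7]
}}

```text
clock: 37.55
tool_pos: [0.561, -0.0416, 0.0646]
tool_rot: [[0.105, 0.995, 0.0], [0.995, -0.105, -0.0], [-0.0, 0.0, -1.0]]
force: [-0.9, 0.2, 3.7]
opening: 0.0283
grip_force: 20.0
```

Call:
{"op": "arm_command", "data": {
  "rot": [
    [0,0,0],
    [0,0,0],
    [0,0,0],
    [0,0,0],
    [0,0,0]
  ],
  "offset": [
    [0,0,0],
    [0,0,0],
    [0,0,0],
    [0,0,-0.8],
    [0,0,-1.8]
  ],
  "hand": [0.4,0.4,0.4,0.4,0.4]
}}

```text
clock: 38.05
tool_pos: [0.559, -0.0418, 0.1532]
tool_rot: [[0.105, 0.994, -0.005], [0.995, -0.105, 0.001], [0.001, -0.005, -1.0]]
force: [1.3, -0.0, 0.2]
opening: 0.0608
grip_force: 0.0
```

Call:
{"op": "arm_command", "data": {
  "rot": [
    [0,0,0],
    [0,0,0],
    [0,0,0],
    [0,0,0],
    [0,0,0]
  ],
  "offset": [
    [0,0,-1],
    [-0.3,0,-1.9],
    [-1.1,-0.1,-1.9],
    [-2,-0.2,-1.9],
    [-2.9,-0.3,-1.9]
  ],
  "hand": [0.4,0.4,0.4,0.4,0.4]
}}

```text
clock: 38.55
tool_pos: [0.5303, -0.1858, 0.2498]
tool_rot: [[0.104, 0.995, 0.001], [0.995, -0.104, -0.001], [-0.001, 0.001, -1.0]]
force: [-0.1, -0.8, 0.1]
opening: 0.0616
grip_force: 0.0
```

```bash
python3 - <<'E'
from h import *
p,h,w=img=cap('top');hh,ss,v=h[...,0],h[...,1],h[...,2];z=w[...,2]
red=((hh<6)|(hh>172))&(ss>150)&(z>.065);n,c,pc=blob('top',img,red,(340,150,430,240));print(n,c,pc)
if n: print(ray('top',*c,.078))
wood=(hh>5)&(hh<25)&(ss>60)&(z>.017)&(z<.035);m=np.zeros(z.shape,np.uint8);m[183:210,373:405]=wood[183:210,373:405]
q=w[m>0][:,:2].astype(np.float32);print('block',len(q),cv2.minAreaRect(q),np.median(q,0))
yaw();go(.505,-.363,.15,88.4)
E
```

```text
43 [389.06976744 196.27906977] [[ 0.4958 -0.3728  0.0697]
 [ 0.505  -0.3633  0.0773]
 [ 0.5149 -0.354   0.085 ]]
[ 0.50486632 -0.36336603  0.078     ]
block 59 ((0.505582869052887, -0.37519586086273193), (0.03783757612109184, 0.029279280453920364), 89.48146057128906) [ 0.49775606 -0.3831409 ]
yaw 83.5 F [-0.1 -6.2 -0.3] M [-0.45 -0.01  0.01] g 0.0 q [ 0.81  0.35 -0.71  1.65  0.24  1.24 -0.06]
off [-3.37 -0.07  1.99] rot [-0.02  0.06 -0.99] | t 38.6 pos [ 0.5278 -0.1956  0.2488] open 0.0616
```

Call:
{"op": "arm_command", "data": {
  "rot": [
    [0,0,-0.4],
    [0,0,-0.9],
    [0,0,-0.99],
    [0,0,-0.99],
    [0,0,-0.99]
  ],
  "offset": [
    [-0.9,0,0],
    [-1.8,0,0.4],
    [-2.7,-0.05,1],
    [-3.37,-0.07,1.6],
    [-3.37,-0.07,1.99]
  ],
  "hand": [0.4,0.4,0.4,0.4,0.4]
}}

```text
clock: 39.1
tool_pos: [0.5058, -0.358, 0.1463]
tool_rot: [[0.027, 1.0, -0.004], [1.0, -0.027, -0.001], [-0.001, -0.004, -1.0]]
force: [0.5, 1.0, -0.2]
opening: 0.0614
grip_force: 0.0
```

Call:
{"op": "arm_command", "data": {
  "rot": [
    [0,0,0]
  ],
  "offset": [
    [0,0,0]
  ],
  "hand": [0.4]
}}

```text
clock: 39.2
tool_pos: [0.5071, -0.3518, 0.1462]
tool_rot: [[0.021, 1.0, -0.005], [1.0, -0.021, 0.004], [0.004, -0.005, -1.0]]
force: [1.4, 2.1, 0.7]
opening: 0.0613
grip_force: 0.0
```

```bash
python3 - <<'E'
from h import *
yaw();go(.505,-.363,.046,88.4)
q=cap('side');hh,ss,v=q[1][...,0],q[1][...,1],q[1][...,2]
red=((hh<6)|(hh>172))&(ss>150);print(blob('side',q,red,(285,285,315,325)),pix('side',[.505,-.363,.078]))
E
```

```text
yaw 88.8 F [1.4 2.1 0.7] M [-0.06 -0.09 -0.02] g 0.0 q [ 0.98  0.53 -0.64  1.64  0.34  1.09  0.22]
off [-0.23 -0.03  2.  ] rot [-0.06 -0.04  0.08] | t 39.2 pos [ 0.5071 -0.3518  0.1462] open 0.0613
(np.int64(43), array([299.69767442, 311.18604651]), array([[ 0.4977, -0.3807,  0.0344],
       [ 0.5043, -0.3763,  0.0681],
       [ 0.5114, -0.3721,  0.0778]])) [299.57680801 301.85179185]
```

Call:
{"op": "arm_command", "data": {
  "rot": [
    [0,0,0],
    [0,0,0],
    [0,0,0],
    [0,0,0]
  ],
  "offset": [
    [-0.1,0,0.6],
    [-0.1,0,1],
    [-0.1,0,1],
    [-0.1,0,1]
  ],
  "hand": [0.4,0.4,0.4,0.4]
}}

```text
clock: 39.65
tool_pos: [0.5107, -0.3557, 0.1015]
tool_rot: [[0.017, 1.0, 0.002], [1.0, -0.017, -0.0], [-0.0, 0.002, -1.0]]
force: [0.2, 0.3, 0.7]
opening: 0.0618
grip_force: 0.0
```

```bash
python3 - <<'E'
from h import *
yaw();go(.505,-.363,.046,88.4)
E
```

```text
yaw 89.0 F [0.2 0.3 0.7] M [-0.05 -0.1   0.02] g 0.0 q [ 0.96  0.58 -0.62  1.67  0.38  1.01  0.2 ]
off [-0.15 -0.11  1.11] rot [0.02 0.   0.12] | t 39.65 pos [ 0.5107 -0.3557  0.1015] open 0.0618
```

Call:
{"op": "arm_command", "data": {
  "rot": [
    [0,0,0.1],
    [0,0,0.1],
    [0,0,0.1],
    [0,0,0.1],
    [0,0,0.1]
  ],
  "offset": [
    [-0.15,-0.11,0.3],
    [-0.15,-0.11,0.7],
    [-0.15,-0.11,1],
    [-0.15,-0.11,1.11],
    [-0.15,-0.11,1.11]
  ],
  "hand": [0.4,0.4,0.4,0.4,0]
}}

```text
clock: 40.15
tool_pos: [0.5034, -0.3637, 0.0435]
tool_rot: [[0.027, 1.0, -0.001], [1.0, -0.027, 0.001], [0.001, -0.001, -1.0]]
force: [0.2, 0.2, 0.3]
opening: 0.0567
grip_force: 0.0
```

Call:
{"op": "arm_command", "data": {
  "rot": [
    [0,0,0],
    [0,0,0],
    [0,0,0],
    [0,0,0],
    [0,0,0]
  ],
  "offset": [
    [0,0,0],
    [0,0,0],
    [0,0,0],
    [0,0,0],
    [0,0,0]
  ],
  "hand": [-0.7,-0.7,-0.7,-0.7,-0.7],
  "newtons": 20
}}

```text
clock: 40.65
tool_pos: [0.504, -0.3642, 0.0446]
tool_rot: [[0.028, 1.0, 0.001], [1.0, -0.028, -0.0], [-0.0, 0.001, -1.0]]
force: [1.3, -0.2, 1.3]
opening: 0.0217
grip_force: 20.0
```

Call:
{"op": "arm_command", "data": {
  "rot": [
    [0,0,0],
    [0,0,0]
  ],
  "offset": [
    [0,0,0],
    [0,0,0]
  ],
  "hand": [-0.7,-0.7]
}}

```text
clock: 40.85
tool_pos: [0.5041, -0.3641, 0.0446]
tool_rot: [[0.027, 1.0, 0.001], [1.0, -0.027, -0.0], [-0.0, 0.001, -1.0]]
force: [1.3, -0.8, 2.0]
opening: 0.0213
grip_force: 20.0
```

Call:
{"op": "arm_command", "data": {
  "rot": [
    [0,0,0],
    [0,0,0],
    [0,0,0],
    [0,0,0],
    [0,0,0.4]
  ],
  "offset": [
    [0,0,-0.7],
    [0,0,-1.6],
    [0,0,-2.6],
    [0,0,-3.6],
    [0.2,0,-4.4]
  ],
  "hand": [-0.7,-0.7,-0.7,-0.7,-0.7]
}}

```text
clock: 41.35
tool_pos: [0.5036, -0.3552, 0.2668]
tool_rot: [[0.065, 0.998, 0.001], [0.998, -0.065, -0.001], [-0.001, 0.001, -1.0]]
force: [1.3, -0.1, -1.4]
opening: 0.0213
grip_force: 19.9
```

Call:
{"op": "arm_command", "data": {
  "rot": [
    [0,0,0.5],
    [0,0,0.5],
    [0,0,0.5],
    [0,0,0.5],
    [0,0,0.5]
  ],
  "offset": [
    [0.8,0.2,0],
    [1.7,0.35,0],
    [2.6,0.5,0],
    [3.5,0.7,0],
    [4.3,0.7,0]
  ],
  "hand": [-0.7,-0.7,-0.7,-0.7,-0.7]
}}

```text
clock: 41.85
tool_pos: [0.5527, -0.139, 0.264]
tool_rot: [[0.105, 0.994, -0.0], [0.994, -0.105, 0.001], [0.001, -0.0, -1.0]]
force: [1.4, 0.4, -0.9]
opening: 0.0217
grip_force: 19.9
```

Call:
{"op": "arm_command", "data": {
  "rot": [
    [0,0,0],
    [0,0,0],
    [0,0,0],
    [0,0,0]
  ],
  "offset": [
    [0.7,0,0],
    [0.9,0,0],
    [0.9,0,0],
    [0.9,0,0]
  ],
  "hand": [-0.7,-0.7,-0.7,-0.7]
}}

```text
clock: 42.25
tool_pos: [0.5569, -0.0984, 0.2639]
tool_rot: [[0.107, 0.994, -0.001], [0.994, -0.107, -0.001], [-0.001, -0.001, -1.0]]
force: [0.7, 0.5, -1.1]
opening: 0.0215
grip_force: 19.9
```

```bash
python3 - <<'E'
from h import *
yaw();go(.5551,-.0932,.07,84)
E
```

```text
yaw 83.9 F [ 0.7  0.5 -1.1] M [-0.04 -0.01  0.01] g 19.9 q [ 0.66  0.35 -0.75  1.62  0.25  1.27 -0.24]
off [ 0.1  -0.04  3.88] rot [-0.01  0.01 -0.03] | t 42.25 pos [ 0.5569 -0.0984  0.2639] open 0.0215
```

Call:
{"op": "arm_command", "data": {
  "rot": [
    [0,0,0],
    [0,0,0],
    [0,0,0],
    [0,0,0],
    [0,0,0]
  ],
  "offset": [
    [0.1,-0.04,0.8],
    [0.1,-0.04,1.7],
    [0.1,-0.04,2.6],
    [0.1,-0.04,3.4],
    [0.1,-0.04,3.8]
  ],
  "hand": [-0.7,-0.7,-0.7,-0.7,-0.7]
}}

```text
clock: 42.75
tool_pos: [0.5532, -0.0944, 0.0703]
tool_rot: [[0.109, 0.994, -0.005], [0.994, -0.109, -0.0], [-0.001, -0.005, -1.0]]
force: [0.2, 0.4, -1.1]
opening: 0.0213
grip_force: 19.9
```

Call:
{"op": "arm_command", "data": {
  "rot": [
    [0,0,0],
    [0,0,0],
    [0,0,0]
  ],
  "offset": [
    [0,0,0.1],
    [0,0,0.2],
    [0,0,0.2]
  ],
  "hand": [-0.7,-0.7,-0.7]
}}

```text
clock: 43.05
tool_pos: [0.5562, -0.0926, 0.0648]
tool_rot: [[0.107, 0.994, 0.001], [0.994, -0.107, -0.0], [-0.0, 0.001, -1.0]]
force: [-0.3, -0.4, 0.0]
opening: 0.0216
grip_force: 19.9
```

Call:
{"op": "arm_command", "data": {
  "rot": [
    [0,0,0],
    [0,0,0],
    [0,0,0],
    [0,0,0],
    [0,0,0]
  ],
  "offset": [
    [0,0,0.1],
    [0,0,0.2],
    [0,0,0.28],
    [0,0,0.31],
    [0,0,0.31]
  ],
  "hand": [-0.7,-0.7,-0.7,-0.7,-0.7]
}}

```text
clock: 43.55
tool_pos: [0.5558, -0.0916, 0.0487]
tool_rot: [[0.106, 0.994, 0.0], [0.994, -0.106, -0.0], [-0.0, 0.0, -1.0]]
force: [0.2, 0.5, -2.3]
opening: 0.0218
grip_force: 19.9
```

Call:
{"op": "arm_command", "data": {
  "rot": [
    [0,0,0],
    [0,0,0],
    [0,0,0],
    [0,0,0],
    [0,0,0]
  ],
  "offset": [
    [0,0,0],
    [0,0,0],
    [0,0,0],
    [0,0,-0.8],
    [0,0,-1.8]
  ],
  "hand": [0.4,0.4,0.4,0.4,0.4]
}}

```text
clock: 44.05
tool_pos: [0.5539, -0.0915, 0.1379]
tool_rot: [[0.105, 0.994, -0.005], [0.994, -0.105, 0.001], [0.001, -0.005, -1.0]]
force: [1.4, -0.3, 0.3]
opening: 0.0576
grip_force: 0.0
```

Call:
{"op": "arm_command", "data": {
  "rot": [
    [0,0,0],
    [0,0,0],
    [0,0,0],
    [0,0,0],
    [0,0,0]
  ],
  "offset": [
    [0,0,-1],
    [-0.2,0,-2],
    [-1,0,-2.5],
    [-2,0,-2.5],
    [-3,0,-2.5]
  ],
  "hand": [0,-1,-1,-1,-1]
}}

```text
clock: 44.55
tool_pos: [0.5401, -0.2422, 0.2655]
tool_rot: [[0.104, 0.995, 0.003], [0.995, -0.104, -0.002], [-0.002, 0.003, -1.0]]
force: [0.5, 0.1, -0.1]
opening: 0.0249
grip_force: 0.0
```

```bash
python3 - <<'E'
from h import *
p,h,w=img=cap('top');yaw()
cv2.imwrite('pics/packed.png',cv2.resize(p[115:245,205:345],None,fx=4.2,fy=4.2,interpolation=2)[:,:,::-1])
a=np.radians(-6)
def loc(x,y):return (.5639+x*np.cos(a)-y*np.sin(a),-.0087+x*np.sin(a)+y*np.cos(a))
# flap angles: in carton frame
rel=w[...,:2]-np.array([.5639,-.0087]);lx=rel[...,0]*np.cos(a)+rel[...,1]*np.sin(a);ly=-rel[...,0]*np.sin(a)+rel[...,1]*np.cos(a);z=w[...,2]
for n,out,along,L,hz in(('L',ly-.122,lx,.07,.1055),('R',-ly-.122,lx,.07,.1055),('far',lx-.087,ly,.085,.1095),('near',-lx-.087,ly,.085,.1095)):
    m=(out>.004)&(out<.08)&(z>hz+.01)&(z<.2)&(abs(along)<.07);print(n,m.sum(),np.pi-np.median(np.arctan2(z[m]-hz,out[m])),np.percentile(out[m],98) if m.sum() else 0)
E
```

```text
yaw 83.3 F [-1.6 -7.1 -0.9] M [-0.49  0.03 -0.05] g 0.0 q [ 0.86  0.39 -0.69  1.55  0.26  1.29  0.02]
L 674 2.171591345068033 0.04172622974540596
R 589 2.12436200935639 0.03911595232437077
far 902 2.1795566782487295 0.05024290462818097
near 686 2.16493829778327 0.05004097766037832
```

View pics/packed.png

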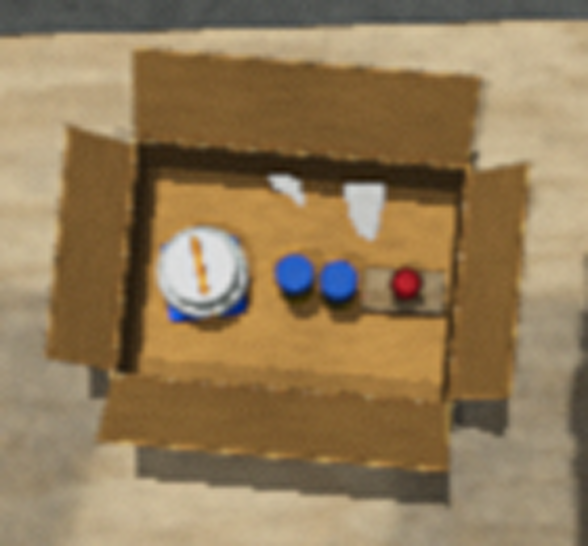

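All four items stand in the carton: canister at (253,180), glue sticks at (275,180) and (285,181), stamp at (301,182) in full-image pixels. Next are the flaps, starting with the right end.

```bash
cat >> h.py <<'E'
def wp(L,yaw=84):
    s=state();R=s['tool_rot'];a=np.radians(-6)
    for x,y,z in L:
        P=np.array([.5639+x*np.cos(a)-y*np.sin(a),-.0087+x*np.sin(a)+y*np.cos(a),z]);print((x,y,z),np.round(R.T@(P-s['tool_pos'])/.05,2))
    rel=s['tool_pos'][:2]-[.5639,-.0087];print('now local',np.round([rel[0]*np.cos(a)+rel[1]*np.sin(a),-rel[0]*np.sin(a)+rel[1]*np.cos(a),s['tool_pos'][2]],4),'F',s['force'].round(1))
E
python3 - <<'E'
from h import *
yaw();go(.56,-.2,.2,84);wp([(0,-.21,.27),(0,-.205,.155)])
E
```

```text
yaw 83.3 F [-1.6 -7.1 -0.9] M [-0.49  0.03 -0.05] g 0.0 q [ 0.86  0.39 -0.69  1.55  0.26  1.29  0.02]
off [1.13 0.33 1.27] rot [-0.    0.07 -0.13] | t 44.6 pos [ 0.5372 -0.2536  0.2637] open 0.0207
(0, -0.21, 0.27) [ 0.73  0.01 -0.13]
(0, -0.205, 0.155) [0.84 0.01 2.17]
now local [-0.001  -0.2463  0.2637] F [-1.6 -7.1 -0.9]
```

Call:
{"op": "arm_command", "data": {
  "rot": [
    [0,0,0],
    [0,0,0],
    [0,0,0],
    [0,0,0],
    [0,0,0]
  ],
  "offset": [
    [0.3,0,0.5],
    [0.6,0,1.2],
    [0.6,0,2],
    [0.6,0,2.15],
    [0.6,0,2.15]
  ],
  "hand": [-1,-1,-1,-1,-1]
}}

```text
clock: 45.1
tool_pos: [0.5423, -0.2109, 0.1556]
tool_rot: [[0.106, 0.994, -0.002], [0.994, -0.106, 0.001], [0.001, -0.002, -1.0]]
force: [-0.7, -0.6, 0.8]
opening: 0.0003
grip_force: 0.0
```

```bash
python3 - <<'E'
from h import *
wp([(0,-.122+u,z) for u,z in((-.04,.156),(-.01,.155),(.015,.148),(.03,.135),(.04,.122),(.042,.112),(.042,.106))])
E
```

```text
(0, -0.162, 0.156) [ 0.83  0.01 -0.01]
(0, -0.132, 0.155) [1.43 0.01 0.01]
(0, -0.107, 0.148) [1.93 0.01 0.15]
(0, -0.092, 0.135) [2.23 0.01 0.41]
(0, -0.08199999999999999, 0.122) [2.43 0.01 0.67]
(0, -0.07999999999999999, 0.112) [2.47 0.01 0.87]
(0, -0.07999999999999999, 0.106) [2.47 0.01 0.99]
now local [-0.0004 -0.2034  0.1556] F [-0.7 -0.6  0.8]
```

Call:
{"op": "arm_command", "data": {
  "rot": [
    [0,0,0],
    [0,0,0],
    [0,0,0],
    [0,0,0],
    [0,0,0]
  ],
  "offset": [
    [0.4,0,0],
    [0.83,0,0],
    [1.2,0,0],
    [1.45,0,0.02],
    [1.75,0,0.1]
  ],
  "hand": [-1,-1,-1,-1,-1]
}}

```text
clock: 45.6
tool_pos: [0.5536, -0.1242, 0.1533]
tool_rot: [[0.107, 0.994, 0.003], [0.994, -0.107, -0.001], [-0.001, 0.003, -1.0]]
force: [0.0, -0.1, 0.1]
opening: 0.0003
grip_force: 0.0
```

Call:
{"op": "arm_command", "data": {
  "rot": [
    [0,0,0],
    [0,0,0],
    [0,0,0],
    [0,0,0],
    [0,0,0]
  ],
  "offset": [
    [0.2,0,0.08],
    [0.4,0,0.2],
    [0.55,0,0.36],
    [0.66,0,0.54],
    [0.72,0,0.7]
  ],
  "hand": [-1,-1,-1,-1,-1]
}}

```text
clock: 46.1
tool_pos: [0.5558, -0.0879, 0.1152]
tool_rot: [[0.106, 0.994, -0.001], [0.994, -0.106, 0.0], [0.0, -0.001, -1.0]]
force: [-0.4, -1.1, 0.4]
opening: 0.0002
grip_force: 0.0
```

Call:
{"op": "arm_command", "data": {
  "rot": [
    [0,0,0],
    [0,0,0],
    [0,0,0],
    [0,0,0]
  ],
  "offset": [
    [0,0,0.1],
    [0,0,0.17],
    [0,0,0.19],
    [0,0,0.19]
  ],
  "hand": [-1,-1,-1,-1]
}}

```text
clock: 46.5
tool_pos: [0.556, -0.0885, 0.1067]
tool_rot: [[0.106, 0.994, -0.0], [0.994, -0.106, -0.0], [-0.0, -0.0, -1.0]]
force: [0.4, -0.4, 0.6]
opening: 0.0001
grip_force: 0.0
```

```bash
python3 - <<'E'
from h import *
wp([(0,-.08,.105)])
E
```

```text
(0, -0.08, 0.105) [ 0.   -0.01  0.03]
now local [ 0.0005 -0.0802  0.1067] F [ 0.4 -0.4  0.6]
```

Call:
{"op": "arm_command", "data": {
  "rot": [
    [0,0,0],
    [0,0,0],
    [0,0,0]
  ],
  "offset": [
    [0,0,0.04],
    [0,0,0.08],
    [0,0,0.08]
  ],
  "hand": [-1,-1,-1]
}}

```text
clock: 46.8
tool_pos: [0.5559, -0.0883, 0.1026]
tool_rot: [[0.106, 0.994, -0.0], [0.994, -0.106, -0.0], [-0.0, -0.0, -1.0]]
force: [-0.2, 0.8, 0.3]
opening: 0.0007
grip_force: 0.0
```

```bash
python3 - <<'E'
from h import *
wp([(0,-.08,.105)])
p=cap('side')[0]
cv2.imwrite('pics/f1.png',cv2.resize(p[120:270,230:390],None,fx=3.7,fy=3.7,interpolation=2)[:,:,::-1])
E
```

```text
(0, -0.08, 0.105) [ 0.   -0.01 -0.05]
now local [ 0.0004 -0.08    0.1026] F [-0.2  0.8  0.3]
```

View pics/f1.png

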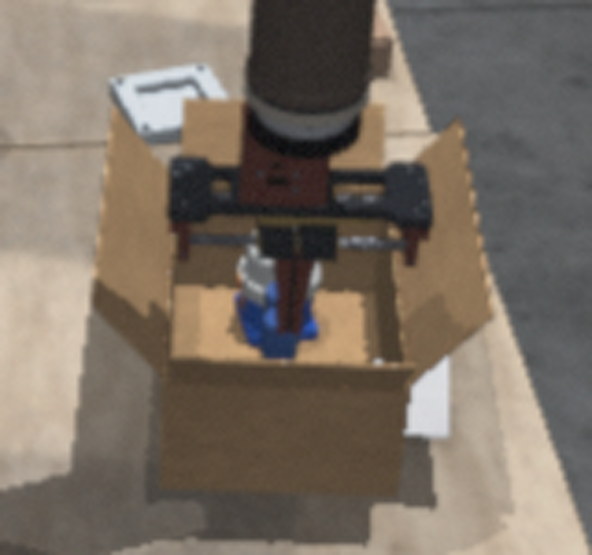

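The view shows the right flap unmoved: the fingers passed over it. The physical tips end about 19 mm behind the reported TCP, which also explains the earlier miss on the lid. I'll redo the sweep 19 mm lower.

Call:
{"op": "arm_command", "data": {
  "rot": [
    [0,0,0],
    [0,0,0],
    [0,0,0],
    [0,0,0],
    [0,0,0]
  ],
  "offset": [
    [0,0,-0.8],
    [-0.1,0,-1.6],
    [-0.9,0,-1.8],
    [-1.8,0,-1.8],
    [-2.5,0,-1.6]
  ],
  "hand": [-1,-1,-1,-1,-1]
}}

```text
clock: 47.35
tool_pos: [0.5434, -0.2154, 0.1846]
tool_rot: [[0.107, 0.994, 0.003], [0.994, -0.107, -0.003], [-0.002, 0.003, -1.0]]
force: [0.9, -0.5, -0.6]
opening: 0.0001
grip_force: 0.0
```

Call:
{"op": "arm_command", "data": {
  "rot": [
    [0,0,0],
    [0,0,0],
    [0,0,0],
    [0,0,0]
  ],
  "offset": [
    [0,0,0.5],
    [0,0,0.9],
    [0,0,0.95],
    [0,0,0.95]
  ],
  "hand": [-1,-1,-1,-1]
}}

```text
clock: 47.75
tool_pos: [0.5428, -0.2121, 0.1353]
tool_rot: [[0.105, 0.994, -0.001], [0.994, -0.105, 0.001], [0.0, -0.001, -1.0]]
force: [0.5, -0.4, -0.1]
opening: 0.001
grip_force: 0.0
```

```bash
python3 - <<'E'
from h import *
wp([(0,-.132,.136),(0,-.08,.0875)])
E
```

```text
(0, -0.132, 0.136) [ 1.45 -0.01 -0.01]
(0, -0.08, 0.0875) [ 2.49 -0.01  0.96]
now local [ 2.000e-04 -2.045e-01  1.353e-01] F [ 0.5 -0.4 -0.1]
```

Call:
{"op": "arm_command", "data": {
  "rot": [
    [0,0,0],
    [0,0,0],
    [0,0,0],
    [0,0,0],
    [0,0,0]
  ],
  "offset": [
    [0.4,0,0],
    [0.83,0,0],
    [1.2,0,0],
    [1.45,0,0.02],
    [1.75,0,0.1]
  ],
  "hand": [-1,-1,-1,-1,-1]
}}

```text
clock: 48.25
tool_pos: [0.5532, -0.1253, 0.1317]
tool_rot: [[0.106, 0.994, 0.002], [0.994, -0.106, -0.001], [-0.001, 0.003, -1.0]]
force: [-0.5, -0.3, -0.1]
opening: 0.0005
grip_force: 0.4
```

Call:
{"op": "arm_command", "data": {
  "rot": [
    [0,0,0],
    [0,0,0],
    [0,0,0],
    [0,0,0],
    [0,0,0]
  ],
  "offset": [
    [0.2,0,0.08],
    [0.4,0,0.2],
    [0.55,0,0.36],
    [0.66,0,0.54],
    [0.72,0,0.66]
  ],
  "hand": [-1,-1,-1,-1,-1]
}}

```text
clock: 48.75
tool_pos: [0.5556, -0.0893, 0.0961]
tool_rot: [[0.106, 0.994, -0.001], [0.994, -0.106, 0.0], [0.0, -0.001, -1.0]]
force: [-0.2, -1.1, -0.2]
opening: 0.0004
grip_force: 0.2
```

```bash
python3 - <<'E'
from h import *
wp([(0,-.08,.0875)])
p,h,w=cap('side')
cv2.imwrite('pics/f2.png',cv2.resize(p[120:270,230:390],None,fx=3.7,fy=3.7,interpolation=2)[:,:,::-1])
a=np.radians(-6);rel=w[...,:2]-np.array([.5639,-.0087]);lx=rel[...,0]*np.cos(a)+rel[...,1]*np.sin(a);ly=-rel[...,0]*np.sin(a)+rel[...,1]*np.cos(a);z=w[...,2]
m=(ly>-.115)&(ly<-.06)&(abs(lx)<.075)&(abs(lx)>.03);print(m.sum());print([ (b,np.nanmedian(z[m&(abs(ly-b)<.006)]).round(4)) for b in(-.11,-.1,-.09,-.08,-.07,-.06)])
E
```

```text
(0, -0.08, 0.0875) [ 0.02 -0.    0.17]
now local [ 0.0001 -0.081   0.0961] F [-0.2 -1.1 -0.2]
1811
[(-0.11, np.float64(0.2433)), (-0.1, np.float64(0.2456)), (-0.09, np.float64(0.2434)), (-0.08, np.float64(0.1195)), (-0.07, np.float64(0.1223)), (-0.06, np.float64(0.234))]
```

Call:
{"op": "arm_command", "data": {
  "rot": [
    [0,0,0],
    [0,0,0],
    [0,0,0],
    [0,0,0],
    [0,0,0]
  ],
  "offset": [
    [0,0,0.06],
    [0,0,0.11],
    [0,0,0.16],
    [0,0,0.2],
    [0,0,0.2]
  ],
  "hand": [-1,-1,-1,-1,-1]
}}

```text
clock: 49.3
tool_pos: [0.5558, -0.0899, 0.0871]
tool_rot: [[0.106, 0.994, -0.0], [0.994, -0.106, -0.0], [-0.0, -0.0, -1.0]]
force: [-0.9, -0.5, 0.3]
opening: 0.0004
grip_force: 0.0
```

```bash
cat >> h.py <<'E'
def prof(n,reg):
    p,h,w=cap(n);a=np.radians(-6);rel=w[...,:2]-np.array([.5639,-.0087]);lx=rel[...,0]*np.cos(a)+rel[...,1]*np.sin(a);ly=-rel[...,0]*np.sin(a)+rel[...,1]*np.cos(a);z=w[...,2]
    u,al={'R':(ly+.122,lx),'L':(.122-ly,lx),'far':(.087-lx,ly),'near':(lx+.087,ly)}[reg]
    br=(h[...,0]>5)&(h[...,0]<25)&(h[...,1]>60)
    m=br&(z<.2)&(z>.0)&(abs(al)<.08)
    print(reg,[(round(b,3),int((m&(abs(u-b)<.005)).sum()),np.round(np.nanmedian(z[m&(abs(u-b)<.005)]),4)) for b in np.arange(-.05,.1,.01)])
E
python3 - <<'E'
from h import *
wp([(0,-.08,.0875)]);prof('side','R')
E
```

```text
(0, -0.08, 0.0875) [ 0.03 -0.01 -0.01]
now local [ 0.0004 -0.0816  0.0871] F [-0.9 -0.5  0.3]
  return np.nanmean(a, axis, out=out, keepdims=keepdims)
```

Call:
{"op": "arm_command", "data": {
  "rot": [
    [0,0,0],
    [0,0,0],
    [0,0,0],
    [0,0,0]
  ],
  "offset": [
    [0,0,0.03],
    [0,0,0.06],
    [0,0,0.08],
    [0,0,0.08]
  ],
  "hand": [-1,-1,-1,-1]
}}

```text
clock: 49.75
tool_pos: [0.556, -0.0897, 0.0837]
tool_rot: [[0.106, 0.994, 0.0], [0.994, -0.106, -0.0], [-0.0, 0.0, -1.0]]
force: [-2.0, 0.1, 5.9]
opening: 0.0006
grip_force: 2.6
```

```bash
python3 -W ignore - <<'E'
from h import *
wp([(0,-.08,.0875)]);prof('side','R')
E
```

```text
(0, -0.08, 0.0875) [ 0.03 -0.01 -0.08]
now local [ 0.0006 -0.0814  0.0837] F [-2.   0.1  5.9]
R [(np.float64(-0.05), 0, np.float64(nan)), (np.float64(-0.04), 0, np.float64(nan)), (np.float64(-0.03), 0, np.float64(nan)), (np.float64(-0.02), 0, np.float64(nan)), (np.float64(-0.01), 574, np.float64(0.0576)), (np.float64(0.0), 1265, np.float64(0.0624)), (np.float64(0.01), 157, np.float64(0.1077)), (np.float64(0.02), 156, np.float64(0.1078)), (np.float64(0.03), 157, np.float64(0.1074)), (np.float64(0.04), 134, np.float64(0.1073)), (np.float64(0.05), 124, np.float64(0.1073)), (np.float64(0.06), 111, np.float64(0.1073)), (np.float64(0.07), 19, np.float64(0.1064)), (np.float64(0.08), 0, np.float64(nan)), (np.float64(0.09), 0, np.float64(nan)), (np.float64(0.1), 0, np.float64(nan))]
```

Call:
{"op": "arm_command", "data": {
  "rot": [
    [0,0,0],
    [0,0,0],
    [0,0,0],
    [0,0,0],
    [0,0,0]
  ],
  "offset": [
    [0,0,-0.9],
    [0.4,0,-1.8],
    [1.3,0,-2],
    [2.2,0,-2],
    [3.1,0,-2]
  ],
  "hand": [-1,-1,-1,-1,-1]
}}

```text
clock: 50.3
tool_pos: [0.5727, 0.0656, 0.1841]
tool_rot: [[0.107, 0.994, 0.002], [0.994, -0.107, -0.0], [-0.0, 0.002, -1.0]]
force: [-0.0, 0.1, 0.8]
opening: 0.0006
grip_force: 0.0
```

Call:
{"op": "arm_command", "data": {
  "rot": [
    [0,0,0],
    [0,0,0],
    [0,0,0],
    [0,0,0],
    [0,0,0]
  ],
  "offset": [
    [0.9,0,0],
    [1.8,0,0],
    [2.65,0,0],
    [2.65,0,0.5],
    [2.65,0,1]
  ],
  "hand": [-1,-1,-1,-1,-1]
}}

```text
clock: 50.8
tool_pos: [0.5863, 0.1987, 0.133]
tool_rot: [[0.103, 0.995, 0.001], [0.995, -0.103, 0.001], [0.001, 0.001, -1.0]]
force: [0.1, -0.2, 0.1]
opening: 0.0008
grip_force: 0.0
```

```bash
python3 -W ignore - <<'E'
from h import *
yaw();wp([(0,.205,.132)]+[(0,.122-u,z) for u,z in((-.01,.132),(.042,.09))])
E
```

```text
yaw 84.1 F [ 0.1 -0.2  0.1] M [-0.03 -0.09 -0.03] g 0.0 q [ 0.1   0.57 -0.72  1.65  0.41  1.08 -0.85]
(0, 0.205, 0.132) [-0.07 -0.01  0.02]
(0, 0.132, 0.132) [-1.53 -0.01  0.02]
(0, 0.07999999999999999, 0.09) [-2.57 -0.02  0.86]
now local [0.0006 0.2086 0.133 ] F [ 0.1 -0.2  0.1]
```

Call:
{"op": "arm_command", "data": {
  "rot": [
    [0,0,0],
    [0,0,0],
    [0,0,0],
    [0,0,0],
    [0,0,0]
  ],
  "offset": [
    [-0.5,0,0],
    [-0.92,0,0],
    [-1.3,0,0],
    [-1.55,0,0.02],
    [-1.84,0,0.1]
  ],
  "hand": [-1,-1,-1,-1,-1]
}}

```text
clock: 51.3
tool_pos: [0.5768, 0.1047, 0.1285]
tool_rot: [[0.105, 0.994, 0.001], [0.994, -0.105, 0.001], [0.001, 0.001, -1.0]]
force: [0.8, 0.7, 0.6]
opening: 0.0008
grip_force: 0.4
```

Call:
{"op": "arm_command", "data": {
  "rot": [
    [0,0,0],
    [0,0,0],
    [0,0,0],
    [0,0,0],
    [0,0,0]
  ],
  "offset": [
    [-0.2,0,0.08],
    [-0.4,0,0.2],
    [-0.55,0,0.36],
    [-0.66,0,0.54],
    [-0.72,0,0.66]
  ],
  "hand": [-1,-1,-1,-1,-1]
}}

```text
clock: 51.8
tool_pos: [0.5723, 0.0683, 0.094]
tool_rot: [[0.106, 0.994, -0.001], [0.994, -0.106, -0.0], [-0.0, -0.001, -1.0]]
force: [0.0, -0.7, 1.5]
opening: 0.0004
grip_force: 0.2
```

Call:
{"op": "arm_command", "data": {
  "rot": [
    [0,0,0],
    [0,0,0],
    [0,0,0],
    [0,0,0],
    [0,0,0]
  ],
  "offset": [
    [0,0,0.06],
    [0,0,0.12],
    [0,0,0.17],
    [0,0,0.21],
    [0,0,0.21]
  ],
  "hand": [-1,-1,-1,-1,-1]
}}

```text
clock: 52.3
tool_pos: [0.5727, 0.0692, 0.0846]
tool_rot: [[0.105, 0.994, -0.0], [0.994, -0.105, 0.0], [0.0, -0.0, -1.0]]
force: [1.2, -0.8, 0.6]
opening: 0.0006
grip_force: 0.0
```

```bash
python3 -W ignore - <<'E'
from h import *
wp([(0,.08,.0835)]);prof('side','L');prof('side','R')
E
```

```text
(0, 0.08, 0.0835) [ 0.03 -0.01  0.02]
now local [0.0006 0.0784 0.0846] F [ 1.2 -0.8  0.6]
L [(np.float64(-0.05), 0, np.float64(nan)), (np.float64(-0.04), 0, np.float64(nan)), (np.float64(-0.03), 0, np.float64(nan)), (np.float64(-0.02), 0, np.float64(nan)), (np.float64(-0.01), 1, np.float64(0.1042)), (np.float64(0.0), 283, np.float64(0.0328)), (np.float64(0.01), 260, np.float64(0.039)), (np.float64(0.02), 148, np.float64(0.106)), (np.float64(0.03), 161, np.float64(0.1065)), (np.float64(0.04), 139, np.float64(0.1062)), (np.float64(0.05), 199, np.float64(0.1072)), (np.float64(0.06), 152, np.float64(0.1081)), (np.float64(0.07), 117, np.float64(0.1082)), (np.float64(0.08), 10, np.float64(0.1116)), (np.float64(0.09), 0, np.float64(nan)), (np.float64(0.1), 0, np.float64(nan))]
R [(np.float64(-0.05), 0, np.float64(nan)), (np.float64(-0.04), 0, np.float64(nan)), (np.float64(-0.03), 0, np.float64(nan)), (np.float64(-0.02), 0, np.float64(nan)), (np.float64(-0.01), 583, np.float64(0.0582)), (np.float64(0.0), 1249, np.float64(0.062)), (np.float64(0.01), 147, np.float64(0.1073)), (np.float64(0.02), 150, np.float64(0.1072)), (np.float64(0.03), 145, np.float64(0.1073)), (np.float64(0.04), 141, np.float64(0.1078)), (np.float64(0.05), 154, np.float64(0.1075)), (np.float64(0.06), 126, np.float64(0.1077)), (np.float64(0.07), 22, np.float64(0.1066)), (np.float64(0.08), 0, np.float64(nan)), (np.float64(0.09), 0, np.float64(nan)), (np.float64(0.1), 0, np.float64(nan))]
```

Call:
{"op": "arm_command", "data": {
  "rot": [
    [0,0,0],
    [0,0,0],
    [0,0,0]
  ],
  "offset": [
    [0,0,0.03],
    [0,0,0.055],
    [0,0,0.055]
  ],
  "hand": [-1,-1,-1]
}}

```text
clock: 52.7
tool_pos: [0.5731, 0.0691, 0.0835]
tool_rot: [[0.106, 0.994, 0.001], [0.994, -0.106, -0.001], [-0.001, 0.001, -1.0]]
force: [-4.6, -1.0, 12.8]
opening: 0.0004
grip_force: 6.6
```

```bash
python3 -W ignore - <<'E'
from h import *
prof('side','L');wp([(0,.0,.19),(.175,0,.19),(.175,0,.145)])
E
```

```text
L [(np.float64(-0.05), 0, np.float64(nan)), (np.float64(-0.04), 0, np.float64(nan)), (np.float64(-0.03), 0, np.float64(nan)), (np.float64(-0.02), 0, np.float64(nan)), (np.float64(-0.01), 0, np.float64(nan)), (np.float64(0.0), 253, np.float64(0.034)), (np.float64(0.01), 289, np.float64(0.0368)), (np.float64(0.02), 161, np.float64(0.1058)), (np.float64(0.03), 134, np.float64(0.106)), (np.float64(0.04), 165, np.float64(0.1058)), (np.float64(0.05), 195, np.float64(0.1064)), (np.float64(0.06), 150, np.float64(0.1076)), (np.float64(0.07), 123, np.float64(0.1068)), (np.float64(0.08), 4, np.float64(0.1089)), (np.float64(0.09), 0, np.float64(nan)), (np.float64(0.1), 0, np.float64(nan))]
(0, 0.0, 0.19) [-1.57 -0.02 -2.13]
(0.175, 0, 0.19) [-1.56  3.48 -2.12]
(0.175, 0, 0.145) [-1.56  3.48 -1.22]
now local [0.001  0.0783 0.0836] F [-5.  -0.7 14.1]
```

Call:
{"op": "arm_command", "data": {
  "rot": [
    [0,0,0],
    [0,0,0],
    [0,0,0],
    [0,0,0],
    [0,0,0]
  ],
  "offset": [
    [0,0,-0.8],
    [-0.2,0,-1.7],
    [-0.8,0.2,-2.3],
    [-1.3,0.9,-2.3],
    [-1.56,1.7,-2.3]
  ],
  "hand": [-1,-1,-1,-1,-1]
}}

```text
clock: 53.25
tool_pos: [0.6502, -0.0211, 0.1992]
tool_rot: [[0.108, 0.994, 0.003], [0.994, -0.108, -0.003], [-0.002, 0.003, -1.0]]
force: [-0.1, -0.5, 1.3]
opening: 0.0006
grip_force: 0.0
```

Call:
{"op": "arm_command", "data": {
  "rot": [
    [0,0,0],
    [0,0,0],
    [0,0,0],
    [0,0,0],
    [0,0,0]
  ],
  "offset": [
    [0,0.8,0],
    [0,1.6,0],
    [0,1.85,0],
    [0,1.85,0],
    [0,1.85,0.1]
  ],
  "hand": [-1,-1,-1,-1,-1]
}}

```text
clock: 53.75
tool_pos: [0.7408, -0.0268, 0.1921]
tool_rot: [[0.105, 0.994, 0.0], [0.994, -0.105, 0.001], [0.001, 0.0, -1.0]]
force: [0.6, 0.4, 0.1]
opening: 0.0002
grip_force: 0.0
```

```bash
python3 -W ignore - <<'E'
from h import *
yaw();wp([(.18,0,.145)])
E
```

```text
yaw 84.0 F [0.6 0.4 0.1] M [-0.04 -0.06 -0.02] g 0.0 q [ 0.34  0.71 -0.66  1.24  0.42  1.33 -0.41]
(0.18, 0, 0.145) [-0.01  0.04  0.94]
now local [0.1779 0.0005 0.1921] F [0.6 0.4 0.1]
```

Call:
{"op": "arm_command", "data": {
  "rot": [
    [0,0,0],
    [0,0,0],
    [0,0,0],
    [0,0,0],
    [0,0,0]
  ],
  "offset": [
    [0,0,0.5],
    [0,0,0.92],
    [0,0,0.92],
    [0,-0.3,0.92],
    [0,-0.7,0.92]
  ],
  "hand": [-1,-1,-1,-1,-1]
}}

```text
clock: 54.25
tool_pos: [0.706, -0.0235, 0.147]
tool_rot: [[0.106, 0.994, 0.001], [0.994, -0.106, 0.0], [0.0, 0.001, -1.0]]
force: [1.9, -1.0, 1.2]
opening: 0.0008
grip_force: 0.7
```

Call:
{"op": "arm_command", "data": {
  "rot": [
    [0,0,0],
    [0,0,0],
    [0,0,0],
    [0,0,0],
    [0,0,0]
  ],
  "offset": [
    [0,-0.4,0],
    [0,-0.72,0],
    [0,-0.9,0],
    [0,-1.15,0.06],
    [0,-1.36,0.16]
  ],
  "hand": [-1,-1,-1,-1,-1]
}}

```text
clock: 54.75
tool_pos: [0.6387, -0.0165, 0.1395]
tool_rot: [[0.106, 0.994, 0.002], [0.994, -0.106, -0.0], [-0.0, 0.002, -1.0]]
force: [0.7, -0.5, -0.5]
opening: 0.0005
grip_force: 0.3
```

```bash
python3 -W ignore - <<'E'
from h import *
yaw();wp([(.06,0,.124),(.05,0,.111),(.044,0,.099),(.042,0,.0875)])
E
```

```text
yaw 83.9 F [ 0.7 -0.5 -0.5] M [-0.04 -0.19  0.02] g 0.3 q [ 0.42  0.59 -0.7   1.59  0.41  1.11 -0.48]
(0.06, 0, 0.124) [-0.   -0.3   0.31]
(0.05, 0, 0.111) [-0.   -0.51  0.57]
(0.044, 0, 0.099) [-0.   -0.63  0.81]
(0.042, 0, 0.0875) [-0.   -0.67  1.04]
now local [7.520e-02 1.000e-04 1.395e-01] F [ 0.7 -0.5 -0.5]
```

Call:
{"op": "arm_command", "data": {
  "rot": [
    [0,0,0],
    [0,0,0],
    [0,0,0],
    [0,0,0],
    [0,0,0]
  ],
  "offset": [
    [0,-0.15,0.14],
    [0,-0.3,0.31],
    [0,-0.42,0.44],
    [0,-0.51,0.57],
    [0,-0.58,0.69]
  ],
  "hand": [-1,-1,-1,-1,-1]
}}

```text
clock: 55.25
tool_pos: [0.6095, -0.0134, 0.1028]
tool_rot: [[0.106, 0.994, -0.0], [0.994, -0.106, 0.0], [0.0, -0.0, -1.0]]
force: [0.8, -0.2, 0.8]
opening: 0.0004
grip_force: 0.3
```

Call:
{"op": "arm_command", "data": {
  "rot": [
    [0,0,0],
    [0,0,0],
    [0,0,0],
    [0,0,0],
    [0,0,0]
  ],
  "offset": [
    [0,-0.05,0.12],
    [0,-0.08,0.24],
    [0,-0.09,0.3],
    [0,-0.09,0.34],
    [0,-0.09,0.34]
  ],
  "hand": [-1,-1,-1,-1,-1]
}}

```text
clock: 55.75
tool_pos: [0.6051, -0.013, 0.0877]
tool_rot: [[0.106, 0.994, -0.0], [0.994, -0.106, -0.001], [-0.001, -0.0, -1.0]]
force: [-5.5, -0.5, 11.5]
opening: 0.0005
grip_force: 6.0
```

```bash
python3 -W ignore - <<'E'
from h import *
yaw();wp([(.042,0,.0875)]);prof('side','far')
E
```

```text
yaw 83.9 F [-5.5 -0.5 11.5] M [-0.2   1.17 -0.04] g 6.0 q [ 0.43  0.59 -0.69  1.72  0.44  0.99 -0.53]
(0.042, 0, 0.0875) [-0.    0.01  0.  ]
now local [0.0414 0.     0.0877] F [-5.5 -0.5 11.5]
far [(np.float64(-0.05), 0, np.float64(nan)), (np.float64(-0.04), 0, np.float64(nan)), (np.float64(-0.03), 2, np.float64(0.1952)), (np.float64(-0.02), 0, np.float64(nan)), (np.float64(-0.01), 0, np.float64(nan)), (np.float64(0.0), 78, np.float64(0.1108)), (np.float64(0.01), 127, np.float64(0.1113)), (np.float64(0.02), 117, np.float64(0.1118)), (np.float64(0.03), 102, np.float64(0.1118)), (np.float64(0.04), 78, np.float64(0.1121)), (np.float64(0.05), 95, np.float64(0.1125)), (np.float64(0.06), 142, np.float64(0.1116)), (np.float64(0.07), 126, np.float64(0.1114)), (np.float64(0.08), 109, np.float64(0.111)), (np.float64(0.09), 57, np.float64(0.1067)), (np.float64(0.1), 53, np.float64(0.1068))]
```

Call:
{"op": "arm_command", "data": {
  "rot": [
    [0,0,0],
    [0,0,0],
    [0,0,0],
    [0,0,0],
    [0,0,0]
  ],
  "offset": [
    [0,0,-0.8],
    [0,-0.2,-1.7],
    [0,-0.9,-2.2],
    [0,-1.7,-2.2],
    [0,-2.5,-2.2]
  ],
  "hand": [-1,-1,-1,-1,-1]
}}

```text
clock: 56.3
tool_pos: [0.4802, 0.0006, 0.197]
tool_rot: [[0.106, 0.994, 0.001], [0.994, -0.106, -0.0], [0.0, 0.001, -1.0]]
force: [-0.3, -0.1, -0.2]
opening: 0.0006
grip_force: 0.0
```

Call:
{"op": "arm_command", "data": {
  "rot": [
    [0,0,0],
    [0,0,0],
    [0,0,0],
    [0,0,0],
    [0,0,0]
  ],
  "offset": [
    [0,-0.8,0],
    [0,-1.5,0],
    [0,-1.93,0],
    [0,-1.93,0],
    [0,-1.93,0.1]
  ],
  "hand": [-1,-1,-1,-1,-1]
}}

```text
clock: 56.8
tool_pos: [0.3863, 0.0101, 0.1922]
tool_rot: [[0.107, 0.994, 0.003], [0.994, -0.107, -0.001], [-0.001, 0.003, -1.0]]
force: [0.0, 0.0, 0.2]
opening: 0.0001
grip_force: 0.0
```

```bash
python3 -W ignore - <<'E'
from h import *
yaw();wp([(-.178,0,.145)]);prof('side','far')
E
```

```text
yaw 83.9 F [0.  0.  0.2] M [-0.06 -0.07 -0.04] g 0.0 q [ 0.71  0.06 -0.87  2.09  0.06  1.01 -0.3 ]
(-0.178, 0, 0.145) [-0.    0.01  0.94]
now local [-1.786e-01  1.000e-04  1.922e-01] F [0.  0.  0.2]
far [(np.float64(-0.05), 0, np.float64(nan)), (np.float64(-0.04), 0, np.float64(nan)), (np.float64(-0.03), 0, np.float64(nan)), (np.float64(-0.02), 0, np.float64(nan)), (np.float64(-0.01), 0, np.float64(nan)), (np.float64(0.0), 74, np.float64(0.1109)), (np.float64(0.01), 129, np.float64(0.1114)), (np.float64(0.02), 124, np.float64(0.1116)), (np.float64(0.03), 125, np.float64(0.1115)), (np.float64(0.04), 122, np.float64(0.1118)), (np.float64(0.05), 127, np.float64(0.1111)), (np.float64(0.06), 126, np.float64(0.1117)), (np.float64(0.07), 125, np.float64(0.1117)), (np.float64(0.08), 120, np.float64(0.1113)), (np.float64(0.09), 50, np.float64(0.1064)), (np.float64(0.1), 54, np.float64(0.1069))]
```

Call:
{"op": "arm_command", "data": {
  "rot": [
    [0,0,0],
    [0,0,0],
    [0,0,0],
    [0,0,0],
    [0,0,0]
  ],
  "offset": [
    [0,0,0.5],
    [0,0,0.92],
    [0,0,0.92],
    [0,0.3,0.92],
    [0,0.7,0.92]
  ],
  "hand": [-1,-1,-1,-1,-1]
}}

```text
clock: 57.35
tool_pos: [0.4207, 0.0069, 0.1459]
tool_rot: [[0.105, 0.994, -0.0], [0.994, -0.105, 0.0], [0.0, -0.0, -1.0]]
force: [-1.9, -0.2, 0.2]
opening: 0.0009
grip_force: 0.7
```

Call:
{"op": "arm_command", "data": {
  "rot": [
    [0,0,0],
    [0,0,0],
    [0,0,0],
    [0,0,0],
    [0,0,0]
  ],
  "offset": [
    [0,0.4,0],
    [0,0.72,0],
    [0,0.9,0],
    [0,1.15,0.06],
    [0,1.36,0.16]
  ],
  "hand": [-1,-1,-1,-1,-1]
}}

```text
clock: 57.85
tool_pos: [0.4885, -0.0005, 0.1375]
tool_rot: [[0.106, 0.994, 0.0], [0.994, -0.106, 0.0], [0.0, 0.0, -1.0]]
force: [-0.3, 0.4, 1.7]
opening: 0.0004
grip_force: 0.3
```

```bash
python3 -W ignore - <<'E'
from h import *
yaw();wp([(-.06,0,.124),(-.05,0,.111),(-.044,0,.099),(-.042,0,.0875)])
E
```

```text
yaw 83.9 F [-0.3  0.4  1.7] M [-0.04  0.03 -0.02] g 0.3 q [ 0.56  0.35 -0.8   1.95  0.31  0.96 -0.49]
(-0.06, 0, 0.124) [-0.    0.32  0.27]
(-0.05, 0, 0.111) [-0.    0.52  0.53]
(-0.044, 0, 0.099) [-0.    0.64  0.77]
(-0.042, 0, 0.0875) [-0.    0.68  1.  ]
now local [-0.0758  0.0003  0.1375] F [-0.3  0.4  1.7]
```

Call:
{"op": "arm_command", "data": {
  "rot": [
    [0,0,0],
    [0,0,0],
    [0,0,0],
    [0,0,0],
    [0,0,0]
  ],
  "offset": [
    [0,0.15,0.12],
    [0,0.3,0.27],
    [0,0.42,0.4],
    [0,0.52,0.53],
    [0,0.59,0.65]
  ],
  "hand": [-1,-1,-1,-1,-1]
}}

```text
clock: 58.35
tool_pos: [0.5168, -0.0036, 0.1042]
tool_rot: [[0.106, 0.994, -0.001], [0.994, -0.106, 0.0], [-0.0, -0.001, -1.0]]
force: [-0.3, -0.1, 0.9]
opening: 0.0004
grip_force: 0.3
```

Call:
{"op": "arm_command", "data": {
  "rot": [
    [0,0,0],
    [0,0,0],
    [0,0,0],
    [0,0,0],
    [0,0,0]
  ],
  "offset": [
    [0,0.05,0.12],
    [0,0.08,0.24],
    [0,0.09,0.3],
    [0,0.09,0.34],
    [0,0.09,0.35]
  ],
  "hand": [-1,-1,-1,-1,-1]
}}

```text
clock: 58.85
tool_pos: [0.5212, -0.004, 0.0878]
tool_rot: [[0.106, 0.994, 0.0], [0.994, -0.106, -0.0], [-0.0, 0.0, -1.0]]
force: [-1.4, 0.2, 5.2]
opening: 0.0006
grip_force: 2.8
```

```bash
python3 -W ignore - <<'E'
from h import *
wp([(-.042,0,.0875)]);prof('side','near')
E
```

```text
(-0.042, 0, 0.0875) [-0.    0.02  0.01]
now local [-0.0429  0.0002  0.0878] F [-1.4  0.2  5.2]
near [(np.float64(-0.05), 0, np.float64(nan)), (np.float64(-0.04), 0, np.float64(nan)), (np.float64(-0.03), 0, np.float64(nan)), (np.float64(-0.02), 0, np.float64(nan)), (np.float64(-0.01), 0, np.float64(nan)), (np.float64(0.0), 61, np.float64(0.1113)), (np.float64(0.01), 126, np.float64(0.1113)), (np.float64(0.02), 124, np.float64(0.1117)), (np.float64(0.03), 133, np.float64(0.1117)), (np.float64(0.04), 94, np.float64(0.1124)), (np.float64(0.05), 71, np.float64(0.1123)), (np.float64(0.06), 121, np.float64(0.1115)), (np.float64(0.07), 129, np.float64(0.1113)), (np.float64(0.08), 116, np.float64(0.1115)), (np.float64(0.09), 93, np.float64(0.1105)), (np.float64(0.1), 119, np.float64(0.1117))]
```

Flat with 5 N of contact. I'll retreat well up and to the side, then check.

Call:
{"op": "arm_command", "data": {
  "rot": [
    [0,0,0],
    [0,0,0],
    [0,0,0],
    [0,0,0],
    [0,0,0]
  ],
  "offset": [
    [0,0,-0.8],
    [0,0,-1.6],
    [0,0,-2.5],
    [-0.5,0,-3.3],
    [-1.4,0,-3.3]
  ],
  "hand": [-1,-1,-1,-1,-1]
}}

```text
clock: 59.4
tool_pos: [0.517, -0.0705, 0.2586]
tool_rot: [[0.1, 0.995, 0.01], [0.995, -0.1, -0.001], [0.0, 0.01, -1.0]]
force: [0.5, -1.2, -0.9]
opening: 0.0004
grip_force: 0.0
```

Call:
{"op": "arm_command", "data": {
  "rot": [
    [0,0,0],
    [0,0,0],
    [0,0,0],
    [0,0,0],
    [0,0,0]
  ],
  "offset": [
    [-0.9,0,0],
    [-1.8,0,0],
    [-2.7,0,0],
    [-3.5,0,0],
    [-3.6,0,0]
  ],
  "hand": [-1,-1,-1,-1,-1]
}}

```text
clock: 59.9
tool_pos: [0.493, -0.2589, 0.2519]
tool_rot: [[0.114, 0.994, -0.001], [0.994, -0.114, -0.002], [-0.002, -0.001, -1.0]]
force: [-0.3, -0.2, -0.2]
opening: 0.0004
grip_force: 0.0
```

Call:
{"op": "arm_command", "data": {
  "rot": [
    [0,0,0],
    [0,0,0],
    [0,0,0],
    [0,0,0],
    [0,0,0]
  ],
  "offset": [
    [0,0,0],
    [0,0,0],
    [0,0,0],
    [0,0,0],
    [0,0,0]
  ],
  "hand": [-1,-1,-1,-1,-1]
}}

```text
clock: 60.4
tool_pos: [0.4951, -0.2517, 0.2527]
tool_rot: [[0.104, 0.995, 0.0], [0.995, -0.104, -0.0], [-0.0, 0.0, -1.0]]
force: [0.2, 0.7, -1.0]
opening: 0.0003
grip_force: 0.0
```

```bash
python3 -W ignore - <<'E'
from h import *
for r in('R','L','far','near'):prof('top',r)
p=cap('top')[0];q=cap('side')[0]
cv2.imwrite('pics/end.png',np.vstack([cv2.resize(p[110:320],(560,210)),cv2.resize(q[100:380],(560,280))])[:,:,::-1])
print(state()['clock'],state()['force'])
E
```

```text
R [(np.float64(-0.05), 59, np.float64(0.0019)), (np.float64(-0.04), 70, np.float64(0.0016)), (np.float64(-0.03), 63, np.float64(0.002)), (np.float64(-0.02), 52, np.float64(0.0024)), (np.float64(-0.01), 34, np.float64(0.0021)), (np.float64(0.0), 118, np.float64(0.1108)), (np.float64(0.01), 174, np.float64(0.1113)), (np.float64(0.02), 173, np.float64(0.1111)), (np.float64(0.03), 172, np.float64(0.1109)), (np.float64(0.04), 172, np.float64(0.1115)), (np.float64(0.05), 174, np.float64(0.1111)), (np.float64(0.06), 168, np.float64(0.1119)), (np.float64(0.07), 171, np.float64(0.1113)), (np.float64(0.08), 171, np.float64(0.1113)), (np.float64(0.09), 172, np.float64(0.1113)), (np.float64(0.1), 173, np.float64(0.1105))]
L [(np.float64(-0.05), 54, np.float64(0.0024)), (np.float64(-0.04), 65, np.float64(0.0021)), (np.float64(-0.03), 61, np.float64(0.0025)), (np.float64(-0.02), 40, np.float64(0.0019)), (np.float64(-0.01), 4, np.float64(0.0032)), (np.float64(0.0), 112, np.float64(0.1101)), (np.float64(0.01), 165, np.float64(0.1112)), (np.float64(0.02), 173, np.float64(0.1119)), (np.float64(0.03), 
[... 1117 characters left out ...]
0.04), 61, np.float64(0.0016)), (np.float64(-0.03), 69, np.float64(0.0027)), (np.float64(-0.02), 51, np.float64(0.0019)), (np.float64(-0.01), 45, np.float64(0.0022)), (np.float64(0.0), 206, np.float64(0.107)), (np.float64(0.01), 171, np.float64(0.1118)), (np.float64(0.02), 175, np.float64(0.1112)), (np.float64(0.03), 176, np.float64(0.1109)), (np.float64(0.04), 175, np.float64(0.1112)), (np.float64(0.05), 174, np.float64(0.1113)), (np.float64(0.06), 168, np.float64(0.1112)), (np.float64(0.07), 173, np.float64(0.111)), (np.float64(0.08), 172, np.float64(0.1113)), (np.float64(0.09), 146, np.float64(0.1104)), (np.float64(0.1), 179, np.float64(0.1117))]
60.7 [-0.09662066 -0.00052305 -0.31537721]
```

View pics/end.png

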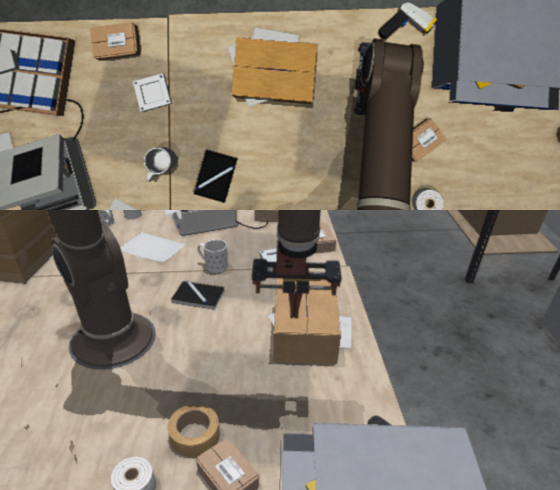

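The carton at (274,180) is flat and closed. The mug, tape roll and small cartons have not moved, no glue sticks or stamp remain on the visible bench, and the robot is clear.

```bash
python3 -c "
from bench import job
print(job.sign_off())"
```

```text
the job is handed in; nothing more can be done
None
```

The order is packed and handed in at about 61 s on the robot clock: the locked canister, both glue sticks and the date stamp are standing in the carton, all four flaps are folded flat (end flaps first), and the mug, tape roll and small carton were not touched.

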